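# Put the misfiled bench tools back into their fitted holders

### The arm

A 6-joint arm with a two-finger parallel gripper is mounted at the origin on a cart in front of the work surface, level with it; the furniture and walls round the work are solid. World frame = base frame: x ahead of the robot, y to its left, z up, the work surface at z = 0. Lengths are in m, angles in rad, forces in N, time in s.
With the tool pointing down it reaches from about 0.3 to 0.875 m from the base axis. Payload 6.4 kg.
Tool frame: the origin (TCP) lies on the centre line of the jaws, within the pads' length; the fingertips stand 25 mm ahead of it and the grasp point (between the pads) lies 6 mm ahead of it (ctrl.tip_reach is the distance from the TCP to the fingertips, in m); z points along the fingers, y is the line along which they close (so a half turn about z gives the same grasp; the last joint's range is limited). The gripper opens to 85 mm and grips with 20 to 120 N. Pads are 22 mm wide; open, the fingers measure 114 mm over their backs; the gripper's body (76 mm by 85 mm) begins 54 mm behind the grasp point. The pads swing forward as they close: fully open they stand 13 mm farther back than shut.
Start: joints at [-1.469, 0.181, 1.607, -0, 1.354, -0.206], TCP at [0.174, -0.548, 0.229] pointing down, gripper open.
Joint ranges: [-2.99, 2.99], [-0.89, 2.07], [0.3, 2.58], [-1.14, 4.28], [0, 2.63], [-3.12, 3.12]. Speed limits (rad/s): [2.57, 2.57, 3.01, 3.14, 3.14, 3.14].

### API

Orientations are given as a unit quaternion [w, x, y, z].
In Python, from bench import ctrl gives the robot as it stands.
- The arm moves only by the tool servo_tool, never from a script. Its argument "motion" is a list that holds one entry, the list of rows, each a list of 5 numbers: the shift along the tool's x, y, z in cm, then the turn about the tool's z in degrees, then the closure, from -1 (fully open) to 1 (shut). In form: [[[dx, dy, dz, twist, claw], ...]]. A call has 1 to 5 rows; each row is the pose to reach, as a shift and turn from the pose commanded when the call began, along the tool's axes at that moment; what a row does not reach only later rows make up. A row lasts 1/10 s, in which the tool goes at most 50 mm and 8.59 degrees, less where a joint would pass 70% of its speed; a pose out of reach is approached as far as the arm can. A call with a gripper value outside its range is refused whole. The fingers move at their own pace and stop on an object; the grip force is fixed at half the most. Time passes only in rows, so rows that repeat a pose let the fingers close. It gives the time, the measured TCP pose, the force, the opening and the grip force at its end, in the units of the state.
- ctrl.get_obs(): the state, without advancing time (a new reading comes with each control period).
- ctrl.camera(name): name is "scene" or "top" or "wrist"; returns a dict with "pixels" (480x640x3 uint8, red, green, blue), "depth" (480x640 float32, m along the optical axis (not along the pixel's ray), 0 where there is no reading), "fx", "fy", "cx", "cy" (pixels), "k1" (the pictures are not rectified: a ray, as slopes to the right and down, at radius r is drawn at 1 + k1 r^2 times it, then the intrinsics apply), "R" (3x3) and "t" (3): a world point X has camera coordinates R X + t; the wrist camera has in their place "hand_eye" (4x4, takes a point from camera to tool coordinates, whose origin is the TCP and whose axes are the flange's). Camera axes: x right, y down, z forward; pixel columns grow to the right and rows downward; lengths in m; the calibration is good to about 2 mm. A picture is of the moment at which its call begins: read the wrist's pose just before it.
- ctrl.hand_in(): hands the job in; it is judged then, once.
The state is a dict: "time_s": time; "q": joint angles; "dq": joint speeds; "joint_efforts": joint torques, N m; "eef_pos": TCP position; "eef_rot": TCP orientation; "wrist_force": force on the tool from outside, world axes, zero at the start; "torque": the same for the moment, N m; "opening": opening from 0.0 (shut) to 1.0 (fully open); "grasp_force": force on a finger pad.
Only numpy, scipy, OpenCV 4.12 (cv2) and the standard library are available. Lean on these libraries where they do the work, as an engineer would, in place of code of your own. Each camera call takes 0.05 s, during which the arm holds its last target. There are 200 camera calls.

### The job

The bench tools are mixed up: lay each in the holder whose slot is cut for its blade (wide chisel in the blue holder, middle chisel in the green, narrow yellow-handled chisel in the yellow, red screwdriver in the red), flat on the holder's floor with the blade in the slot, the tip just short of the tip guard and the handle between the cheeks. The narrow chisel and the red screwdriver were left in wider holders and have to come out before the right tools can go in. Set the tools in, don't drop them, and leave the yellow screwdriver and the pencil where they lie.

Things in the scene. Friction and masses are not known exactly. Their poses are not given: they have to be found in the camera images.
- wide_chisel: Chisel, blade 26 mm wide, brown wooden handle, grey hoop at its butt, 160 g, lying on the front of the bench. In mm: origin mid-length on the underside; z up, +y to the handle's butt (y 127; tip y -127). It rests on its handle (round, 29 thick, y 2 to 127, centre line 14.5 up) with the blade level, its underside 12 up. Balances at y 45: grip near there, across the handle.
- middle_chisel: Chisel, blade 18 mm wide, pale wooden handle, 140 g, lying on the front of the bench. In mm: origin mid-length on the underside; z up, +y to the handle's butt (y 127; tip y -127). It rests on its handle (round, 29 thick, y 2 to 127, centre line 14.5 up) with the blade level, its underside 12 up. Balances at y 45: grip near there, across the handle.
- narrow_chisel: Chisel, blade 12 mm wide, yellow handle, 120 g, lying at first in the green holder. In mm: origin mid-length on the underside; z up, +y to the handle's butt (y 127; tip y -127). It rests on its handle (round, 29 thick, y 2 to 127, centre line 14.5 up) with the blade level, its underside 12 up. Balances at y 45: grip near there, across the handle.
- red_screwdriver: Screwdriver, red handle, shank 6 mm, 85 g, lying at first in the blue holder. In mm: origin mid-length on the underside; z up, +y to the handle's butt (y 115; tip y -115). It rests on its handle (round, 29 thick, y 10 to 115, centre line 14.5 up) with the shank level, its underside 12 up. Balances at y 57: grip near there, across the handle.
- blue_holder: Blue plastic holder of the wide chisel, fixed. In mm: origin on the bench below the seated tool's origin; tool lies along y, handle to +y. Width 46, floor 6 high. Block y -104 to -60, 30 high, its slot 31 wide, edges rounded 3.5, bottom 16.5 high (blade hangs clear). Handle cheeks y 81 to 110, 36 apart, 21 high. Tip guard's face y -137, 29 high. Floor clear between.
- green_holder: Green plastic holder of the middle chisel, fixed. In mm: origin on the bench below the seated tool's origin; tool lies along y, handle to +y. Width 46, floor 6 high. Block y -104 to -60, 30 high, its slot 23 wide, edges rounded 3.5, bottom 16.5 high (blade hangs clear). Handle cheeks y 81 to 110, 36 apart, 21 high. Tip guard's face y -137, 29 high. Floor clear between.
- yellow_holder: Yellow plastic holder of the narrow chisel, fixed. In mm: origin on the bench below the seated tool's origin; tool lies along y, handle to +y. Width 46, floor 6 high. Block y -104 to -60, 30 high, its slot 17 wide, edges rounded 3.5, bottom 16.5 high (blade hangs clear). Handle cheeks y 81 to 110, 36 apart, 21 high. Tip guard's face y -137, 29 high. Floor clear between.
- red_holder: Red plastic holder of the screwdriver, fixed. In mm: origin on the bench below the seated tool's origin; tool lies along y, handle to +y. Width 46, floor 6 high. Block y -104 to -60, 30 high, its slot 13 wide, edges rounded 3.5, bottom 16.5 high (blade hangs clear). Handle cheeks y 69 to 97, 36 apart, 21 high. Tip guard's face y -124, 29 high. Floor clear between.
- yellow_screwdriver: Slotted screwdriver with a yellow handle, 199 mm long, lying near the left front of the bench, to be left alone. Origin: middle of its length, y towards the butt.
- pencil: Flat red carpenter's pencil, 186 x 13 x 8 mm, lying at the right, past the chisels, to be left alone. Origin: middle of its length, y along it.

How it is judged:
At the end, for the whole second after the job is handed in: All four tools rest released in their own holders (wide chisel blue, middle green, narrow yellow, screwdriver red): handle at the +y end on the floor, blade in the slot, origin within 7 mm across and 15 mm along of the holder's origin and 3 to 9.5 mm above it, level (x of wide_chisel in the frame of blue_holder between -0.007 and 0.007 m and y of wide_chisel in the frame of blue_holder between -0.015 and 0.015 m and z of wide_chisel in the frame of blue_holder between 0.003 and 0.0095 m and angle between the y axis of wide_chisel and the y axis of blue_holder, either way round below 0.06 rad and angle between each of wide_chisel, middle_chisel, narrow_chisel, red_screwdriver's own z axis and vertical below 0.12 rad and linear speed of each of wide_chisel, middle_chisel, narrow_chisel, red_screwdriver below 0.02 m/s and x of middle_chisel in the frame of green_holder between -0.007 and 0.007 m and y of middle_chisel in the frame of green_holder between -0.015 and 0.015 m and z of middle_chisel in the frame of green_holder between 0.003 and 0.0095 m and angle between the y axis of middle_chisel and the y axis of green_holder, either way round below 0.06 rad and x of narrow_chisel in the frame of yellow_holder between -0.007 and 0.007 m and y of narrow_chisel in the frame of yellow_holder between -0.015 and 0.015 m and z of narrow_chisel in the frame of yellow_holder between 0.003 and 0.0095 m and angle between the y axis of narrow_chisel and the y axis of yellow_holder, either way round below 0.06 rad and x of red_screwdriver in the frame of red_holder between -0.007 and 0.007 m and y of red_screwdriver in the frame of red_holder between -0.015 and 0.015 m and z of red_screwdriver in the frame of red_holder between 0.003 and 0.0095 m and angle between the y axis of red_screwdriver and the y axis of red_holder, either way round below 0.06 rad); the robot touches nothing.
It fails at once if the yellow screwdriver or the pencil is moved by more than 30 mm (distance of any of yellow_screwdriver, pencil from where it was at the start of the episode above 0.03 m).
It fails at once if a tool is dropped: untouched by the fingers while more than 80 mm above the bench ((height (world z) of wide_chisel above 0.08 m and contact force between the fingers and wide_chisel below 0.01 N) or (height (world z) of middle_chisel above 0.08 m and contact force between the fingers and middle_chisel below 0.01 N) or (height (world z) of narrow_chisel above 0.08 m and contact force between the fingers and narrow_chisel below 0.01 N) or (height (world z) of red_screwdriver above 0.08 m and contact force between the fingers and red_screwdriver below 0.01 N)).
It also fails if it takes over 112 s, if anything falls off the work surface, if the arm or the gripper's body presses on something with over 40 N, if the wrist force passes 120 N, or if a joint passes its speed limit or range.

## Working session

There is one attempt and no reset: what is moved stays moved. The work goes in short steps, Python scripts to look and compute and a tool call to move; the robot and the scene stay as the last step left them, time stands still between calls to the robot, and variables do not carry over. Pictures are saved under pics/ and viewed, at most 14 in all, crops included, and the job is handed in when it is done.

Besides the shell and the picture viewer there is one more tool, called after "Emit:" by a JSON object that holds its "name" and its "arguments", one argument or row to a line. servo_tool: Moves the arm, as the interface text tells. Its arguments: {"type":"object","properties":{"motion":{"type":"array"}},"required":["motion"]}

```bash
mkdir -p pics; ls; cat > h.py <<'E'
import numpy as np, cv2
from bench import ctrl
def cam(n,save=None):
    c=ctrl.camera(n)
    if save: cv2.imwrite('pics/'+save,c['pixels'][:,:,::-1])
    return c
E
python3 - <<'E'
from h import *
o=ctrl.get_obs();print(o)
for n in('top','scene'):
    c=cam(n,n+'0.png');np.savez(n+'0.npz',**c)
    print({k:v for k,v in c.items() if k not in('pixels','depth')})
E
```

```text
pics
{'time_s': 0.0, 'q': array([-1.46929043e+00,  1.81563085e-01,  1.60802665e+00,  5.36052370e-05,
        1.35379611e+00, -2.06330522e-01]), 'dq': array([ 1.14710033e-03,  1.53526609e-03, -6.77417816e-04, -2.99826785e-05,
       -1.03517981e-03, -1.97261495e-03]), 'joint_efforts': array([ 6.49719295e-04, -4.44865787e+01, -3.51345670e+01, -2.63292577e-04,
        8.89660267e-03, -1.15713348e-05]), 'eef_pos': array([ 0.1741816 , -0.54739281,  0.22826275]), 'eef_rot': array([-8.93997291e-04,  9.88178451e-01,  1.53305398e-01,  7.31042560e-05]), 'wrist_force': array([-0.03938119,  0.16828335, -0.06295401]), 'torque': array([-0.07450384,  0.01591126,  0.03170523]), 'grasp_force': 0.0, 'opening': 0.9994779549078544}
{'fx': 618.2450518944011, 'fy': 618.2450518944011, 'cx': 318.65001339902676, 'cy': 248.49128271521894, 'k1': -0.1998541149783896, 'R': array([[ 0.00992145, -0.99994328, -0.0038733 ],
       [-0.99179162, -0.00934661, -0.12752263],
       [ 0.12747919,  0.00510672, -0.9918281 ]]), 't': array([-0.18031013,  0.58532774,  1.27962046])}
{'fx': 523.8596346944181, 'fy': 523.8596346944181, 'cx': 323.3657051950748, 'cy': 239.77666174559675, 'k1': 0.04645417774504813, 'R': array([[ 0.64304519, -0.76582543,  0.00207079],
       [-0.41572996, -0.35134677, -0.83888262],
       [ 0.64316521,  0.53857855, -0.54430843]]), 't': array([-0.50913652,  0.20520078,  1.17034918])}
```

View pics/top0.png

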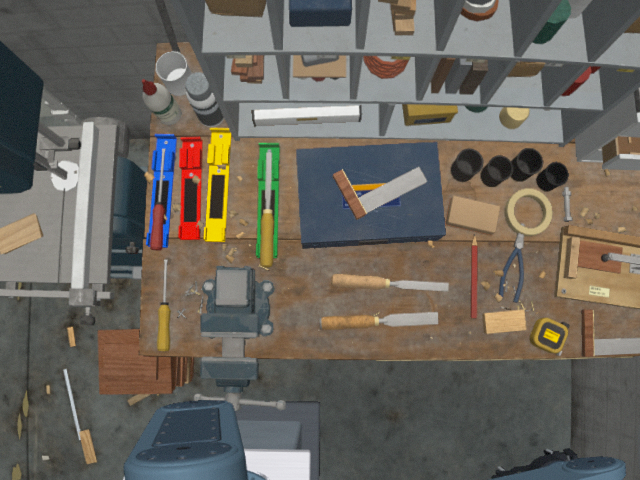

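View pics/scene0.png

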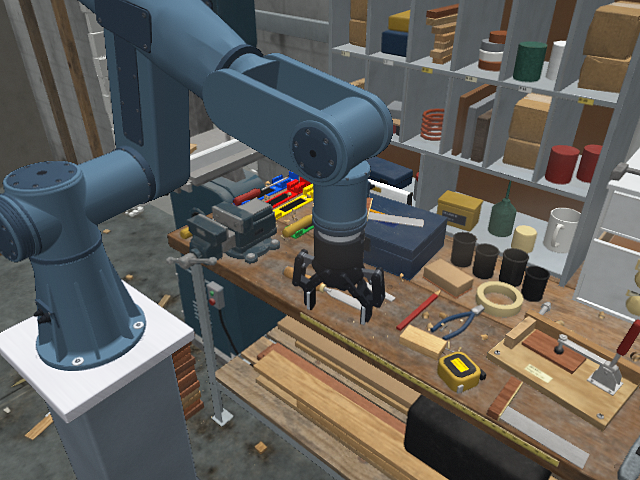

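The top view shows the blue (160,190), red (190,190), yellow (217,185) and green (268,200) holders with their guards at the far end. The wide chisel is probably the one at (380,320) and the middle chisel the one at (390,284). The yellow screwdriver is at (164,305) and the pencil at (474,278). In the scene view the arm hides most of the tools. Next I rectify the top view at tool height and enlarge it.

```bash
cat >> h.py <<'E'
def proj(c,X):
    X=np.asarray(X,float); P=X@np.asarray(c['R']).T+c['t']; s=P[...,:2]/P[...,2:]
    s=s*(1+c['k1']*(s**2).sum(-1,keepdims=True))
    return s*[c['fx'],c['fy']]+[c['cx'],c['cy']]
def undist(c,uv):
    d=(np.asarray(uv,float)-[c['cx'],c['cy']])/[c['fx'],c['fy']]; s=d.copy()
    for _ in range(30): s=d/(1+c['k1']*(s**2).sum(-1,keepdims=True))
    return s
def cloud(c):
    u,v=np.meshgrid(np.arange(640),np.arange(480)); s=undist(c,np.stack([u,v],-1))
    z=c['depth'].astype(float); P=np.dstack([s*z[...,None],z])
    return (P-c['t'])@np.asarray(c['R'])
def onplane(c,uv,z):
    s=undist(c,uv); d=np.append(s,np.ones(s.shape[:-1]+(1,)),-1)@np.asarray(c['R']); o=-np.asarray(c['R']).T@c['t']
    return o+d*((z-o[2])/d[...,2:])
def ortho(c,x1,y1,nx,ny,z,mm,img=None):
    # rows: x decreasing from x1, cols: y decreasing from y1
    r,q=np.mgrid[0:nx,0:ny]; X=np.dstack([x1-r*mm/1e3,y1-q*mm/1e3,np.full(r.shape,z)])
    m=proj(c,X).astype(np.float32); return cv2.remap(c['pixels'] if img is None else img,m[...,0],m[...,1],cv2.INTER_CUBIC)
def campose(c,o):
    from scipy.spatial.transform import Rotation as Ro
    T=np.eye(4);w,x,y,z=o['eef_rot'];T[:3,:3]=Ro.from_quat([x,y,z,w]).as_matrix();T[:3,3]=o['eef_pos']
    M=np.linalg.inv(T@c['hand_eye']);c['R']=M[:3,:3];c['t']=M[:3,3];return c
E
python3 - <<'E'
from h import *
c=dict(np.load('top0.npz'))
for n,uv in dict(blue=(160,190),green=(268,200),wide=(380,320),mid=(390,284),pencil=(474,278),ysd=(164,305)).items():print(n,onplane(c,uv,.02).round(3))
W=cloud(c)
for n,uv in dict(vise=(233,285),box=(370,190),shelf=(300,118),shelf2=(400,97),shelf3=(400,50),bench=(300,260),can=(466,165)).items():print(n,W[uv[1],uv[0]].round(3))
a=ortho(c,.73,.36,560,780,.02,.5); g=a.copy()
cv2.imwrite('pics/h_ortho.png',a[:,:,::-1])
b=ortho(c,.42,.02,300,780,.015,.4);cv2.imwrite('pics/c_ortho.png',b[:,:,::-1])
E
```

```text
blue [0.717 0.179 0.02 ]
green [ 0.695 -0.063  0.02 ]
wide [ 0.437 -0.307  0.02 ]
mid [ 0.514 -0.329  0.02 ]
pencil [ 0.528 -0.513  0.02 ]
ysd [0.463 0.159 0.02 ]
vise [ 0.502 -0.004  0.113]
box [ 0.703 -0.28   0.094]
shelf [ 0.865 -0.132  0.073]
shelf2 [ 0.848 -0.325  0.248]
shelf3 [ 0.841 -0.299  0.462]
bench [ 0.566 -0.134  0.002]
can [ 0.784 -0.505  0.005]
```

View pics/h_ortho.png

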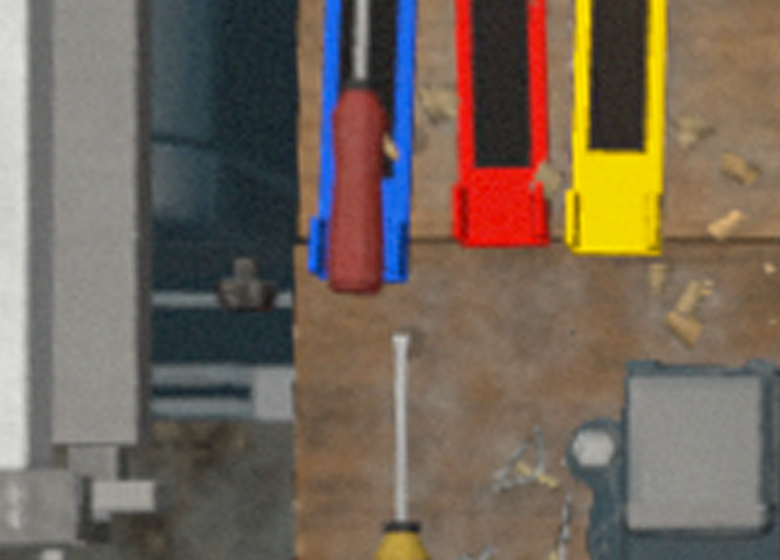

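View pics/c_ortho.png

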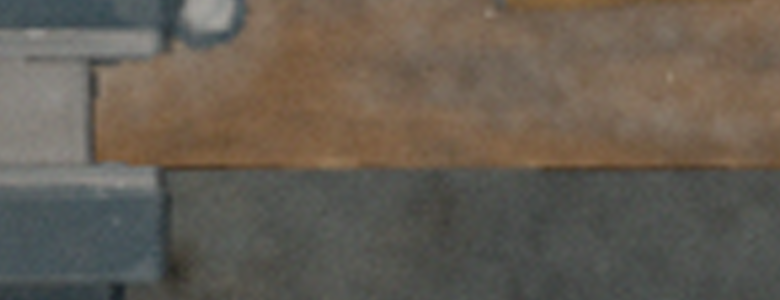

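The holder crop cut off the blocks, but the handle ends show: the red screwdriver's butt at (355,290), the red holder's end at (500,245) and the yellow holder's end at (613,253). The chisel crop missed the tools. I'll redo both with better bounds.

```bash
python3 - <<'E'
from h import *
c=dict(np.load('top0.npz'))
a=ortho(c,.85,.24,600,760,.02,.5);cv2.imwrite('pics/h2.png',a[:,:,::-1])
b=ortho(c,.56,-.16,440,800,.015,.4);cv2.imwrite('pics/c2.png',b[:,:,::-1])
E
```

```text
(no output)
```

View pics/h2.png

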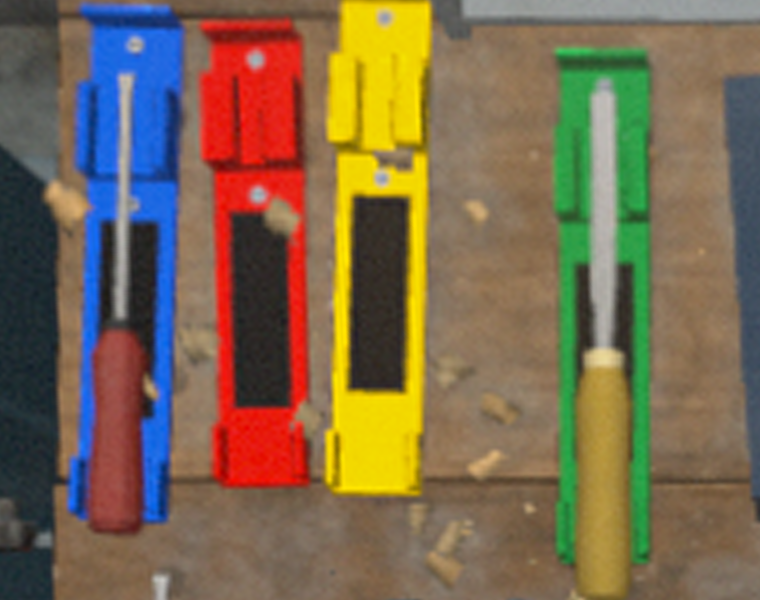

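View pics/c2.png

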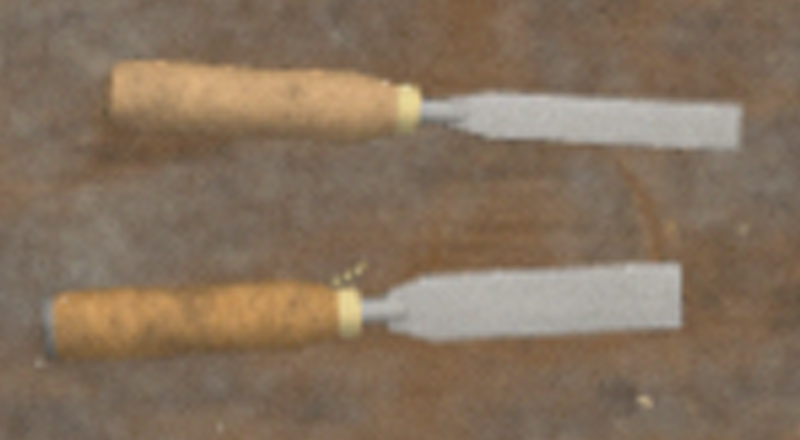

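The holder crop shows the holders tilted slightly, with the red screwdriver at (125,75)–(115,530) and the narrow chisel at (603,85)–(603,598). In the chisel crop the middle chisel is the upper one, butt (112,95) and tip (741,127). The wide chisel is the lower one with the grey hoop, butt (45,330) and tip (682,295). Next I fit the holder models to the colour masks.

```bash
cat >> h.py <<'E'
from scipy.optimize import minimize
HUE=dict(blue=(100,125),red=(-6,6),yellow=(24,33),green=(45,80))
CH=dict(blue=(81,110,137),green=(81,110,137),yellow=(81,110,137),red=(69,97,124))
def box(x0,x1,y0,y1,z0,z1): return np.array([[x,y,z] for x in(x0,x1) for y in(y0,y1) for z in(z0,z1)])/1e3
def hmodel(n,th):
    a,b,g=CH[n]
    return [box(-23,23,-g-th,b,0,6),box(-23,23,-104,-60,0,30),box(-23,-18,a,b,0,21),box(18,23,a,b,0,21),box(-23,23,-g-th,-g,0,29)]
def place(P,x,y,yaw):  # yaw: direction of holder +y in world
    e=np.array([np.cos(yaw),np.sin(yaw)]);r=np.array([e[1],-e[0]])
    return np.c_[P[:,:1]*r+P[:,1:2]*e+[x,y],P[:,2]]
def hfit(c,n,x0,S=4,sat=150,r=150):
    u,v=proj(c,np.array([x0[0],x0[1],.015])); u0,v0=max(int(u)-r,0),max(int(v)-r,0)
    im=cv2.resize(c['pixels'][v0:v0+2*r,u0:u0+2*r],None,fx=S,fy=S,interpolation=cv2.INTER_CUBIC)
    H=cv2.cvtColor(im,cv2.COLOR_RGB2HSV).astype(int); h=H[...,0]; h=np.where(h>150,h-180,h); lo,hi=HUE[n]
    m=((h>=lo)&(h<=hi)&(H[...,1]>sat)&(H[...,2]>60)).astype(np.uint8)
    near=np.zeros_like(m); f=lambda P:((proj(c,P)-[u0,v0]+.5)*S-.5)
    hull=lambda P:cv2.convexHull(f(P).astype(np.float32)).round().astype(np.int32)
    cv2.fillPoly(near,[hull(place(box(-45,45,-160,127,0,30),*x0))],1); m&=near
    m=cv2.morphologyEx(m,cv2.MORPH_OPEN,np.ones((5,5),np.uint8))
    big=cv2.convexHull(cv2.findNonZero(m)); M=np.zeros_like(m); cv2.fillPoly(M,[big],1)
    def cost(p):
        R=np.zeros_like(m)
        for b in hmodel(n,abs(p[3])*1e3): cv2.fillPoly(R,[hull(place(b,*p[:3]))],1)
        return ((m&(1-R)).sum()+(R&(1-M)).sum())/S**2
    s=minimize(cost,[*x0,.005],method='Nelder-Mead',options=dict(initial_simplex=np.array([[*x0,.005]]+[list(np.array([*x0,.005])+np.eye(4)[i]*[.01,.01,.05,.006][i]) for i in range(4)]),xatol=1e-4,fatol=.2,maxiter=300))
    return s.x,s.fun,m.sum()/S**2
E
python3 - <<'E'
from h import *
c=dict(np.load('top0.npz'))
print(ctrl.tip_reach)
for n,x in dict(blue=(.71,.178),red=(.715,.118),yellow=(.725,.055),green=(.69,-.06)).items():
    s,f,m=hfit(c,n,(*x,np.pi));print(n,s.round(4),f,m)
# tools: butt & tip centres
F=lambda x1,y1,mm,p:(x1-p[1]*mm/1e3,y1-p[0]*mm/1e3)
def tool(n,b,t,x1,y1,mm,zr,zb,zt):
    b,t=[onplane(c,proj(c,np.array([*F(x1,y1,mm,p),zr])),z) for p,z in((b,zb),(t,zt))]
    d=b-t;print(n,'mid',((b+t)/2)[:2].round(4),'len',np.hypot(*d[:2]).round(4),'yaw',np.degrees(np.arctan2(d[1],d[0])).round(2))
tool('narrow',(603,597),(603,82),.85,.24,.5,.02,.0205,.02)
tool('red',(115,531),(125,76),.85,.24,.5,.02,.0205,.02)
tool('mid',(110,94.5),(741,127),.56,-.16,.4,.015,.0145,.0145)
tool('wide',(44,327),(682,296),.56,-.16,.4,.015,.0145,.0145)
w=ctrl.camera('wrist');print(w['hand_eye'],w['fx'],w['k1'])
E
```

```text
0.025
blue [7.0420e-01 1.8160e-01 3.1103e+00 2.6000e-03] 48.5 1298.6875
red [0.7068 0.1139 3.1596 0.0072] 24.8125 1590.5
yellow [0.716  0.0538 3.122  0.0047] 28.125 1717.9375
green [ 6.8190e-01 -5.9800e-02  3.1423e+00  3.0000e-03] 89.4375 904.5
narrow mid [ 0.6802 -0.0615] len 0.2576 yaw -179.99
red mid [0.6982 0.1799] len 0.2276 yaw 178.78
mid mid [ 0.5157 -0.3303] len 0.2528 yaw 87.05
wide mid [ 0.4354 -0.3052] len 0.2556 yaw 92.78
[[ 8.54828045e-04 -9.46432913e-01 -3.22899382e-01  8.32464908e-02]
 [ 9.99999555e-01  9.38210394e-04 -1.02587783e-04 -1.30505179e-03]
 [ 4.00040010e-04 -3.22899150e-01  9.46433293e-01 -1.44821457e-01]
 [ 0.00000000e+00  0.00000000e+00  0.00000000e+00  1.00000000e+00]] 365.98564551496423 0.000397255495441658
```

Emit:
{"name": "servo_tool", "arguments": {
  "motion": [
    [[4.2, -2.6, -0.1, 0, -1], [8.4, -5.2, -0.3, 0, -1], [12.6, -7.8, -0.4, 0, -1], [16.8, -10.4, -0.5, 0, -1], [21, -13.1, -0.7, 0, -1]]
  ]
}}

```text
time_s: 0.65
eef_pos: [0.3354, -0.3578, 0.236]
eef_rot: [-0.0, 0.988, 0.153, -0.0]
wrist_force: [0.8, -0.5, -0.5]
opening: 0.998
grasp_force: 0.0
```

Emit:
{"name": "servo_tool", "arguments": {
  "motion": [
    [[4.2, -2.6, -0.1, 0, -1], [8.4, -5.2, -0.3, 0, -1], [12.6, -7.8, -0.4, 0, -1], [16.8, -10.4, -0.5, 0, -1], [21, -13.1, -0.7, 0, -1]]
  ]
}}

```text
time_s: 1.15
eef_pos: [0.496, -0.1692, 0.2431]
eef_rot: [0.0, 0.988, 0.153, -0.0]
wrist_force: [0.1, -0.9, -1.0]
opening: 0.999
grasp_force: 0.0
```

Emit:
{"name": "servo_tool", "arguments": {
  "motion": [
    [[4, -2.5, -0.1, 8, -1], [8, -5, -0.3, 16, -1], [12, -7.6, -0.4, 17.6, -1], [16, -10, -0.5, 17.6, -1], [19, -12, -0.6, 17.6, -1]]
  ]
}}

```text
time_s: 1.65
eef_pos: [0.641, 0.0034, 0.2487]
eef_rot: [-0.0, 1.0, 0.001, -0.0]
wrist_force: [0.7, -0.6, 1.2]
opening: 0.999
grasp_force: 0.0
```

```bash
cat >> h.py <<'E'
from scipy.spatial.transform import Rotation as Ro
def psi(o): w,x,y,z=o['eef_rot'];M=Ro.from_quat([x,y,z,w]).as_matrix();return M
def go(x,y,z,p):
    "print shift from the measured pose to world TCP x,y,z, psi deg"
    o=ctrl.get_obs();M=psi(o);d=M.T@(np.array([x,y,z])-o['eef_pos'])*100;q=np.degrees(np.arctan2(M[1,0],M[0,0]))
    print('t',round(o['time_s'],2),'pos',o['eef_pos'].round(4),'psi',q.round(2),'tz',M[:,2].round(3),'| shift',d.round(2),'twist',round((q-p+180)%360-180,2))
def wrist(tag):
    o=ctrl.get_obs();c=campose(cam('wrist',tag+'.png'),o);np.savez(tag+'.npz',**c);return c
E
python3 - <<'E'
from h import *
go(.64,.10,.25,0)
c=wrist('w1')
for n,x in dict(blue=(.704,.181,3.11),red=(.707,.114,3.16),yellow=(.716,.054,3.12),green=(.682,-.06,3.142)).items():
    s,f,m=hfit(c,n,x,S=2,r=320);print(n,s.round(4),f,m)
E
```

```text
t 1.65 pos [0.641  0.0034 0.2487] psi 0.11 tz [-0.  0. -1.] | shift [-0.08 -9.66 -0.12] twist 0.11
blue [0.7032 0.1839 3.1088 0.0064] 347.25 6655.75
red [0.7048 0.1156 3.1609 0.0084] 108.25 8143.5
yellow [0.7146 0.0555 3.1213 0.0088] 105.5 7385.75
green [ 0.6845 -0.0601  3.1434  0.0073] 290.25 5696.5
```

Emit:
{"name": "servo_tool", "arguments": {
  "motion": [
    [[0, -5, 0, 0, -0.2], [0, -10, 0, 0, -0.2], [0, -10, 0, 0, -0.2]]
  ]
}}

```text
time_s: 2.0
eef_pos: [0.6388, 0.107, 0.2486]
eef_rot: [-0.001, 1.0, 0.003, -0.001]
wrist_force: [-1.0, -0.9, 0.1]
opening: 0.6
grasp_force: 0.0
```

```bash
python3 - <<'E'
from h import *
go(.64,.10,.25,0);print(ctrl.get_obs()['opening'])
c=wrist('w2')
for n,x in dict(blue=(.704,.181,3.11),red=(.707,.114,3.16),yellow=(.716,.054,3.12),green=(.682,-.06,3.142)).items():
    s,f,m=hfit(c,n,x,S=2,r=320);print(n,s.round(4),f,m)
a=ortho(c,.84,.24,600,760,.03,.5);cv2.imwrite('pics/w2o.png',a[:,:,::-1])
E
```

```text
t 2.0 pos [0.6388 0.107  0.2486] psi 0.39 tz [-0.001  0.002 -1.   ] | shift [ 0.11  0.7  -0.14] twist 0.39
0.599982672981387
blue [0.7027 0.182  3.1096 0.0119] 220.0 6470.75
red [0.7039 0.1143 3.1623 0.0114] 51.75 7589.0
yellow [0.7144 0.0535 3.1229 0.0086] 184.5 7159.0
green [ 0.6827 -0.0614  3.1435  0.0104] 312.25 6301.5
```

View pics/w2o.png

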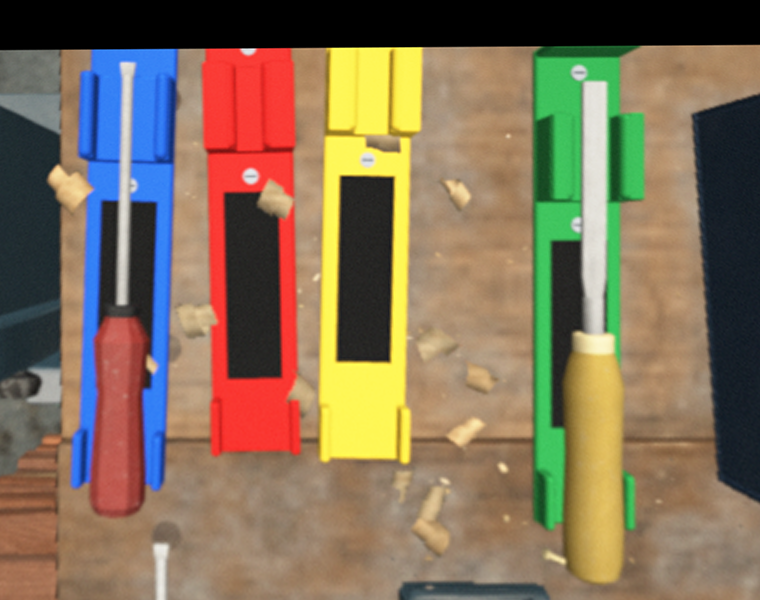

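The rectified wrist view shows all four slots. At the 30 mm plane the red slot is centred near column 248 and yellow near 375. The blue block spans 80–174 and the green block about 535–645. The arm had not settled for that shot, so I'll retake it at rest and check the fits with an overlay.

Emit:
{"name": "servo_tool", "arguments": {
  "motion": [
    [[3, 0, 0, 0, -0.2], [3, 0, 0, 0, -0.2], [3, 0, 0, 0, -0.2], [3, 0, 0, 0, -0.2]]
  ]
}}

```text
time_s: 2.45
eef_pos: [0.6693, 0.0999, 0.249]
eef_rot: [0.0, 1.0, -0.0, -0.0]
wrist_force: [-0.2, -0.7, -0.4]
opening: 0.6
grasp_force: 0.0
```

```bash
python3 - <<'E'
from h import *
go(.64,.10,.25,0);print(ctrl.get_obs()['dq'].round(3))
c=wrist('w3')
im=c['pixels'].copy()
for n,x in dict(blue=(.703,.180,3.107),red=(.704,.114,3.16),yellow=(.714,.054,3.12),green=(.683,-.06,3.142)).items():
  for sat in (120,170):
    s,f,m=hfit(c,n,x,S=3,r=320,sat=sat);print(n,sat,s.round(4),f,m)
  for b in hmodel(n,s[3]*1e3): cv2.polylines(im,[cv2.convexHull(proj(c,place(b,*s[:3])).astype(np.float32)).round().astype(int)],True,(255,0,255),1)
cv2.imwrite('pics/w3f.png',im[:,:,::-1])
E
```

```text
t 2.45 pos [0.6693 0.0999 0.249 ] psi -0.03 tz [-0.001 -0.    -1.   ] | shift [-2.93 -0.01 -0.1 ] twist -0.03
[ 0.005 -0.009  0.003  0.001 -0.001  0.002]
blue 120 [0.7013 0.1822 3.1104 0.0043] 172.33333333333334 7778.222222222223
blue 170 [0.7009 0.1827 3.1098 0.0042] 259.8888888888889 7199.888888888889
red 120 [0.7041 0.1145 3.1624 0.0071] 47.666666666666664 8220.111111111111
red 170 [0.7044 0.1144 3.1614 0.0067] 56.333333333333336 7813.0
yellow 120 [0.714  0.0539 3.1212 0.0077] 155.33333333333334 8408.666666666666
yellow 170 [0.7143 0.0538 3.1228 0.0081] 193.44444444444446 1856.2222222222222
green 120 [ 0.6793 -0.0603  3.1459  0.0047] 269.77777777777777 6388.666666666667
green 170 [ 6.8130e-01 -6.1500e-02  3.1431e+00  2.3000e-03] 345.0 5133.0
```

View pics/w3f.png

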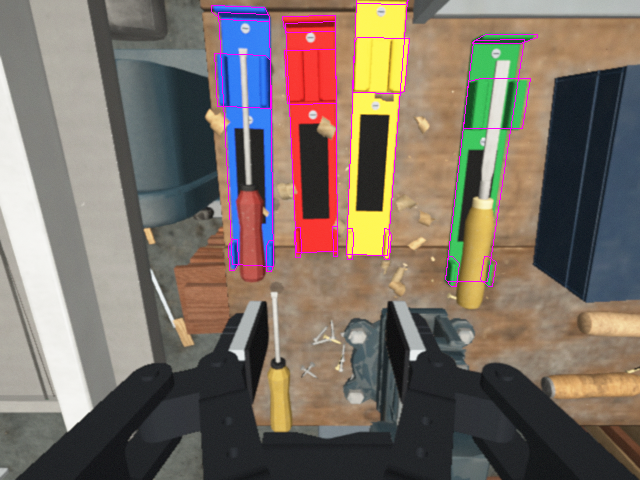

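The overlay fits all four holders closely. The narrow chisel runs from tip (502,62) to butt (470,307), and the red screwdriver from tip (243,50) to butt (253,281). The vise tops out near (420,310). Next I locate both tools and check the height of the vise.

```bash
python3 - <<'E'
from h import *
c=dict(np.load('w3.npz'));W=cloud(c)
def t(n,tip,butt,z=.0205):
    a,b=onplane(c,np.array(tip),z),onplane(c,np.array(butt),z);d=b-a
    print(n,((a+b)/2).round(4),np.hypot(*d[:2]).round(4),np.degrees(np.arctan2(d[1],d[0])).round(2))
t('narrow',(502.5,61),(470.5,307));t('red',(243,49),(253.5,281.5))
for p in((478,230),(472,280),(250,210),(252,260)):print(W[p[1],p[0]].round(4))
V=W[(W[...,0]>.45)&(W[...,0]<.6)&(abs(W[...,1])<.08)];print(V[:,2].max())
# handle edges across: colour bands, at two rows
H=cv2.cvtColor(c['pixels'],cv2.COLOR_RGB2HSV)
for r in(220,240,260,280):
    row=H[r].astype(int);k=np.where((row[:,0]>17)&(row[:,0]<30)&(row[:,1]>110)&(np.arange(640)>460)&(np.arange(640)<505))[0]
    k2=np.where(((row[:,0]<8)|(row[:,0]>170))&(row[:,1]>110)&(np.arange(640)>230)&(np.arange(640)<275))[0]
    print(r,k.min(),k.max(),onplane(c,np.array([(k.min()+k.max())/2,r]),.0205).round(4),k2.min(),k2.max(),onplane(c,np.array([(k2.min()+k2.max())/2,r]),.0205).round(4))
E
```

```text
narrow [ 0.6727 -0.0624  0.0205] 0.2554 -179.31
red [0.6937 0.1805 0.0205] 0.2333 178.66
[ 0.6416 -0.0543  0.0338]
[ 0.5852 -0.0554  0.0338]
[0.6624 0.1789 0.033 ]
[0.6088 0.18   0.035 ]
0.11231974098143806
220 465 493 [ 0.6485 -0.0597  0.0205] 240 262 [0.6484 0.1812 0.0205]
240 463 491 [ 0.6262 -0.0605  0.0205] 241 261 [0.6261 0.1827 0.0205]
260 462 487 [ 0.6031 -0.0609  0.0205] 240 263 [0.603  0.1837 0.0205]
280 461 485 [ 0.579  -0.0624  0.0205] 244 259 [0.5789 0.1853 0.0205]
```

Emit:
{"name": "servo_tool", "arguments": {
  "motion": [
    [[-1, 4.2, 2, 0, -0.2], [-2, 8.4, 4, 0, -0.2], [-3, 12.5, 6, 0, -0.2], [-3.7, 16.1, 9, 0, -0.2], [-3.7, 16.1, 13, 0, -0.2]]
  ]
}}

```text
time_s: 3.0
eef_pos: [0.6333, -0.0656, 0.1209]
eef_rot: [0.002, 1.0, -0.002, 0.002]
wrist_force: [0.7, 0.7, 0.6]
opening: 0.596
grasp_force: 0.0
```

Emit:
{"name": "servo_tool", "arguments": {
  "motion": [
    [[0, 0, 0, 0, -0.2], [0, 0, 2.5, 0, -0.2], [0, 0, 5, 0, -0.2], [0, 0, 7, 0, -0.2], [0, 0, 8, 0, -0.2]]
  ]
}}

```text
time_s: 3.5
eef_pos: [0.6327, -0.0592, 0.0393]
eef_rot: [-0.0, 1.0, 0.001, -0.0]
wrist_force: [-1.1, 0.3, -0.2]
opening: 0.599
grasp_force: 0.0
```

```bash
python3 - <<'E'
from h import *
go(.632,-.0613,.034,0); wrist('w4')
E
```

```text
t 3.5 pos [ 0.6327 -0.0592  0.0393] psi 0.1 tz [-0.001  0.    -1.   ] | shift [-0.07  0.21  0.53] twist 0.1
```

View pics/w4.png

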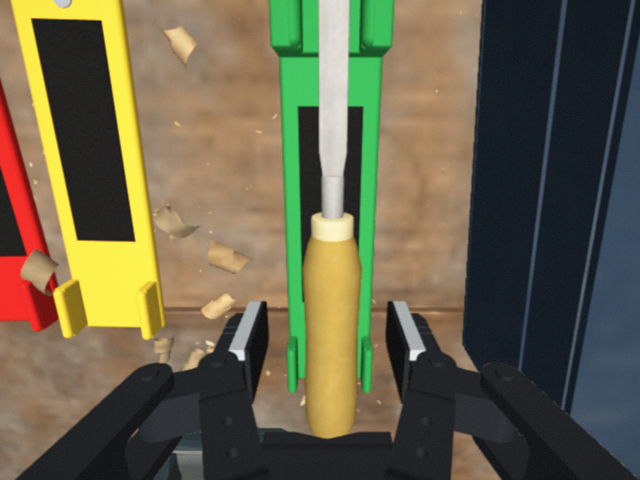

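The chisel lies between the open pads, with the handle centred at column 332 and its collar at (332,213). Its blade is in the green slot. I'll refine its position along its length from the collar.

```bash
python3 - <<'E'
from h import *
c=dict(np.load('w4.npz'))
print('collar front',onplane(c,np.array([(332,213.),(332,242)]),.029).round(4), 'axis',onplane(c,np.array([(332,250.),(332.5,340),(333,130),(333,40)]),.0205).round(4),'butt',onplane(c,np.array([330,437.]),.034).round(4))
for n,x in dict(yellow=(.714,.054,3.12),green=(.683,-.06,3.142)).items():
    print(n,hfit(c,n,x,S=2,r=320,sat=130)[:2])
E
```

```text
collar front [[ 0.6757 -0.0601  0.029 ]
 [ 0.6623 -0.0602  0.029 ]] axis [[ 0.6554 -0.0604  0.0205]
 [ 0.6055 -0.061   0.0205]
 [ 0.7101 -0.0604  0.0205]
 [ 0.7443 -0.0602  0.0205]] butt [ 0.5547 -0.0599  0.034 ]
yellow (array([0.71473654, 0.05658224, 3.11683267, 0.00679933]), np.float64(1317.75))
green (array([ 0.68128177, -0.05947737,  3.14336943,  0.0088153 ]), np.float64(257.5))
```

Emit:
{"name": "servo_tool", "arguments": {
  "motion": [
    [[0, 0, 0.5, 0, -0.2], [0, 0, 0.5, 0, 0.5], [0, 0, 0.5, 0, 1], [0, 0, 0.5, 0, 1], [0, 0, 0.5, 0, 1]]
  ]
}}

```text
time_s: 4.05
eef_pos: [0.6333, -0.0603, 0.0349]
eef_rot: [0.0, 1.0, 0.0, 0.0]
wrist_force: [-0.8, -0.4, 0.5]
opening: -0.004
grasp_force: 0.0
```

```bash
python3 - <<'E'
from h import *
o=ctrl.get_obs();print(o['opening'],o['grasp_force'],o['eef_pos'],ctrl.tip_reach); wrist('w5')
E
```

```text
-0.0036289958191698004 0.0 [ 0.63326324 -0.06027745  0.03491076] 0.025
```

View pics/w5.png

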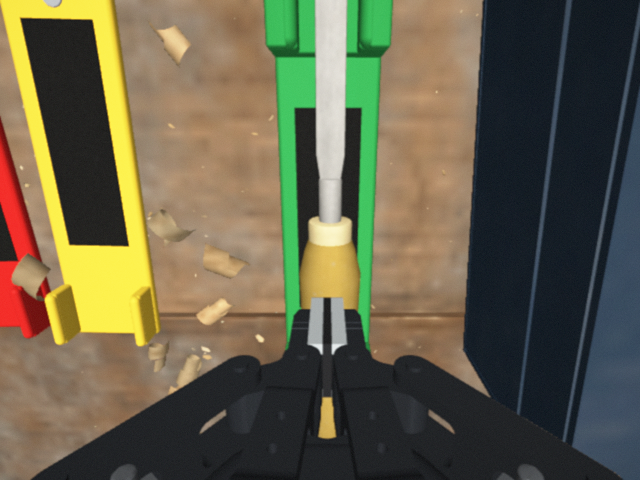

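The pads closed without holding anything, with the tips at (327,298–345) over the handle, and the chisel has not moved. I'll measure where the fingertips really are from the depth image.

```bash
python3 - <<'E'
from h import *
c=dict(np.load('w5.npz'));W=cloud(c)
for r in (285,294,300,310,320,330,340,350,370,390,410,430): print(r,[W[r,k].round(4).tolist() for k in(318,327,336)])
E
```

```text
285 [[0.6465, -0.0552, 0.0346], [0.6467, -0.0591, 0.035], [0.6466, -0.063, 0.0348]]
294 [[0.6418, -0.0551, 0.0341], [0.6425, -0.0591, 0.0354], [0.6418, -0.0631, 0.0339]]
300 [[0.6439, -0.0554, 0.0436], [0.6438, -0.0591, 0.0433], [0.6437, -0.0629, 0.0432]]
310 [[0.644, -0.0556, 0.0521], [0.644, -0.0591, 0.052], [0.6437, -0.0627, 0.0516]]
320 [[0.6435, -0.0557, 0.0587], [0.643, -0.0591, 0.0579], [0.6439, -0.0625, 0.0594]]
330 [[0.6443, -0.0559, 0.0668], [0.6436, -0.0591, 0.0657], [0.6437, -0.0623, 0.0659]]
340 [[0.6438, -0.056, 0.0723], [0.6436, -0.0591, 0.072], [0.644, -0.0621, 0.0726]]
350 [[0.6445, -0.0562, 0.0789], [0.6417, -0.0591, 0.075], [0.6449, -0.062, 0.0794]]
370 [[0.644, -0.0564, 0.0881], [0.6335, -0.0591, 0.0748], [0.6448, -0.0617, 0.0892]]
390 [[0.6338, -0.0562, 0.0849], [0.6249, -0.0591, 0.0746], [0.6341, -0.0619, 0.0852]]
410 [[0.6253, -0.0562, 0.0844], [0.5775, -0.0592, 0.034], [0.6263, -0.062, 0.0853]]
430 [[0.623, -0.0563, 0.0902], [0.5653, -0.0592, 0.0345], [0.6241, -0.0619, 0.0912]]
```

The fingertips measure z≈0.041, which is 6 mm behind the TCP rather than 25 mm ahead, so the nominal reach is wrong. I'll check the same in the half-open view and against the top camera, which doesn't depend on the hand-eye calibration.

```bash
python3 - <<'E'
from h import *
c=dict(np.load('w4.npz'));W=cloud(c)
for (r0,r1) in((295,335),):
  for k in (250,256,262,391,397,403):
    print(k,[(r,*W[r,k].round(3)) for r in range(r0,r1,6)])
t=cam('top');Wt=cloud(t);u=proj(t,np.array([.70,-.0613,.0345]));
for k in range(-4,1): 
    q=proj(t,np.array([.66+.01*k,-.0605,.0345])).astype(int);print(q,Wt[q[1],q[0]].round(3))
s=cam('scene');Ws=cloud(s);m=(abs(Ws[...,0]-.633)<.025)&(abs(Ws[...,1]+.060)<.03)&(Ws[...,2]>.0)&(Ws[...,2]<.1);print(m.sum(),np.percentile(Ws[m][:,2],[0,2,10,50]) if m.any() else '')
E
```

```text
250 [(295, np.float64(0.62), np.float64(-0.015), np.float64(-0.001)), (301, np.float64(0.643), np.float64(-0.026), np.float64(0.049)), (307, np.float64(0.643), np.float64(-0.027), np.float64(0.054)), (313, np.float64(0.643), np.float64(-0.028), np.float64(0.058)), (319, np.float64(0.643), np.float64(-0.029), np.float64(0.062)), (325, np.float64(0.643), np.float64(-0.03), np.float64(0.067)), (331, np.float64(0.643), np.float64(-0.031), np.float64(0.071))]
256 [(295, np.float64(0.621), np.float64(-0.018), np.float64(0.0)), (301, np.float64(0.643), np.float64(-0.029), np.float64(0.049)), (307, np.float64(0.644), np.float64(-0.03), np.float64(0.055)), (313, np.float64(0.643), np.float64(-0.03), np.float64(0.059)), (319, np.float64(0.643), np.float64(-0.031), np.float64(0.063)), (325, np.float64(0.643), np.float64(-0.032), np.float64(0.067)), (331, np.float64(0.642), np.float64(-0.032), np.float64(0.069))]
262 [(295, np.float64(0.621), np.float64(-0.022), np.float64(-0.001)), (301, np.float64(0.643), np.float64(-0.031), np.float64(0.049)), (307, np.float64(0.643), np.float64(-0.032), np.f
[... 1179 characters left out ...]
t64(0.069))]
403 [(295, np.float64(0.621), np.float64(-0.101), np.float64(0.0)), (301, np.float64(0.644), np.float64(-0.089), np.float64(0.049)), (307, np.float64(0.644), np.float64(-0.088), np.float64(0.055)), (313, np.float64(0.644), np.float64(-0.087), np.float64(0.06)), (319, np.float64(0.643), np.float64(-0.087), np.float64(0.063)), (325, np.float64(0.644), np.float64(-0.086), np.float64(0.068)), (331, np.float64(0.643), np.float64(-0.085), np.float64(0.071))]
[265 232] [ 0.559 -0.097  0.441]
[265 228] [ 0.565 -0.097  0.439]
[265 223] [ 0.573 -0.096  0.435]
[265 219] [ 0.58  -0.096  0.432]
[266 214] [ 0.589 -0.097  0.425]
381 [9.11497325e-05 1.89364403e-03 6.13337228e-03 4.45489383e-02]
```

Both views agree that the fingertips sit 6–8 mm behind the reported TCP. So I open again, go about 3 cm lower while watching the force, and then close.

Emit:
{"name": "servo_tool", "arguments": {
  "motion": [
    [[0, 0, 0, 0, -0.2], [0, 0, 0, 0, -0.2], [0, 0, 0, 0, -0.2], [0, 0, 0.7, 0, -0.2], [0, 0, 1.5, 0, -0.2]]
  ]
}}

```text
time_s: 4.7
eef_pos: [0.6331, -0.0602, 0.0189]
eef_rot: [0.0, 1.0, 0.0, 0.0]
wrist_force: [-0.2, 0.8, 0.2]
opening: 0.603
grasp_force: 0.0
```

Emit:
{"name": "servo_tool", "arguments": {
  "motion": [
    [[0, 0, 0.6, 0, -0.2], [0, 0, 1.2, 0, -0.2], [0, 0, 1.6, 0, -0.2], [0, 0, 1.6, 0, -0.2]]
  ]
}}

```text
time_s: 5.1
eef_pos: [0.6322, -0.06, 0.0022]
eef_rot: [-0.0, 1.0, 0.0, -0.001]
wrist_force: [-0.9, 0.8, -0.2]
opening: 0.6
grasp_force: 0.0
```

Emit:
{"name": "servo_tool", "arguments": {
  "motion": [
    [[0, 0, 0, 0, 0.2], [0, 0, 0, 0, 0.6], [0, 0, 0, 0, 1], [0, 0, 0, 0, 1], [0, 0, 0, 0, 1]]
  ]
}}

```text
time_s: 5.6
eef_pos: [0.6335, -0.0603, 0.0039]
eef_rot: [0.0, 1.0, 0.0, 0.001]
wrist_force: [0.2, -0.8, 4.1]
opening: 0.314
grasp_force: 60.4
```

Emit:
{"name": "servo_tool", "arguments": {
  "motion": [
    [[0, 0, 0, 0, 1], [0, 0, -1, 0, 1], [0, 0, -2.5, 0, 1], [0, 0, -4.5, 0, 1], [0, 0, -4.5, 0, 1]]
  ]
}}

```text
time_s: 6.1
eef_pos: [0.6352, -0.0607, 0.0519]
eef_rot: [0.001, 1.0, 0.0, 0.003]
wrist_force: [0.5, -0.9, -1.9]
opening: 0.312
grasp_force: 59.3
```

```bash
python3 - <<'E'
from h import *
go(.669,.0547,.047,-1.1);o=ctrl.get_obs();print(o['opening'],o['grasp_force']); wrist('w6')
E
```

```text
t 6.1 pos [ 0.6352 -0.0607  0.0519] psi 0.04 tz [ 0.006 -0.002 -1.   ] | shift [  3.39 -11.54   0.49] twist 1.14
0.31156992954836976 59.253674894571304
```

View pics/w6.png

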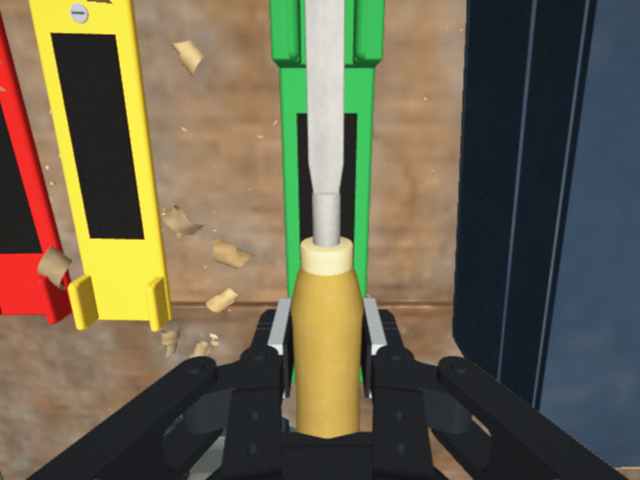

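The chisel is held squarely, with the blade at column 326, the collar at (326,238) and a 60 N grip. It sits about 44.5 mm from its origin. I'll carry it over the yellow holder.

Emit:
{"name": "servo_tool", "arguments": {
  "motion": [
    [[0.8, -2, 0, 0, 1], [2, -6, 0, 1.1, 1], [3.2, -10, 0, 1.1, 1], [3.7, -11.5, 0, 1.1, 1], [3.7, -11.5, 0, 1.1, 1]]
  ]
}}

```text
time_s: 6.65
eef_pos: [0.6694, 0.0574, 0.0472]
eef_rot: [-0.0, 1.0, -0.008, -0.001]
wrist_force: [0.3, 0.5, -1.8]
opening: 0.315
grasp_force: 59.3
```

Emit:
{"name": "servo_tool", "arguments": {
  "motion": [
    [[0, 0, 0, 0, 1], [0, 0, 0, 0, 1], [0, 0, 0, 0, 1]]
  ]
}}

```text
time_s: 6.95
eef_pos: [0.6695, 0.0534, 0.048]
eef_rot: [0.0, 1.0, -0.01, -0.0]
wrist_force: [-0.4, -0.0, -0.8]
opening: 0.318
grasp_force: 59.3
```

```bash
cat >> h.py <<'E'
def inhand(c,z0=-.017):
    "centre line y (mm) of what is held, per x in the tool frame, from depth"
    u,v=np.meshgrid(np.arange(640),np.arange(480)); s=undist(c,np.stack([u,v],-1)); z=c['depth'].astype(float)
    P=np.dstack([s*z[...,None],z,np.ones_like(z)])@np.asarray(c['hand_eye']).T; P=P[...,:3].reshape(-1,3)
    m=(P[:,2]<z0+.006)&(P[:,2]>z0-.02)&(abs(P[:,1])<.022)&(P[:,0]>.015)
    for x in np.arange(.02,.14,.01):
        q=P[m&(abs(P[:,0]-x)<.003)]
        if len(q)>10: print('  x%3.0f y %.1f..%.1f mid %.2f z %.1f'%(x*1e3,q[:,1].min()*1e3,q[:,1].max()*1e3,(q[:,1].min()+q[:,1].max())*500,np.median(q[:,2])*1e3))
def colour(c,n,xs,z,sat=120):
    "outer edges of holder colour in world y at plane z for x in xs"
    H=cv2.cvtColor(c['pixels'],cv2.COLOR_RGB2HSV).astype(np.float32);lo,hi=HUE[n]
    for x in xs:
        y=np.arange(-.15,.28,.0002);uv=proj(c,np.c_[np.full_like(y,x),y,np.full_like(y,z)]).astype(np.float32)
        h=cv2.remap(H,uv[:,0].reshape(1,-1),uv[:,1].reshape(1,-1),cv2.INTER_NEAREST)[0];hh=np.where(h[:,0]>150,h[:,0]-180,h[:,0])
        k=y[(hh>=lo)&(hh<=hi)&(h[:,1]>sat)&(h[:,2]>50)]
        if len(k): print('  x %.3f'%x,(k.min()*1e3).round(1),(k.max()*1e3).round(1),'mid',((k.min()+k.max())*500).round(2))
E
python3 - <<'E'
from h import *
go(.6698,.0547,.047,-1.1)
c=wrist('w7');inhand(c)
colour(c,'yellow',(.66,.68,.7,.72,.74),.006);colour(c,'yellow',(.78,.79,.80),.03)
E
```

```text
t 6.95 pos [0.6695 0.0534 0.048 ] psi -1.16 tz [-0. -0. -1.] | shift [ 0.03 -0.13  0.1 ] twist -0.06
  x 20 y -14.7..12.0 mid -1.34 z -27.9
  x 30 y -12.1..9.4 mid -1.36 z -25.5
  x 40 y -11.2..8.1 mid -1.56 z -21.8
  x 50 y -6.7..3.1 mid -1.77 z -21.3
  x 60 y -6.8..3.3 mid -1.76 z -19.1
  x 70 y -7.7..4.2 mid -1.76 z -19.1
  x 80 y -7.9..4.1 mid -1.91 z -19.2
  x 90 y -8.0..3.9 mid -2.03 z -19.3
  x100 y -7.8..3.7 mid -2.05 z -19.4
  x110 y -8.0..3.9 mid -2.05 z -19.4
  x 0.660 33.0 78.0 mid 55.5
  x 0.680 32.8 77.4 mid 55.1
  x 0.700 32.0 76.8 mid 54.4
  x 0.720 31.8 76.8 mid 54.3
  x 0.740 31.2 76.0 mid 53.6
  x 0.780 30.4 75.4 mid 52.9
  x 0.790 30.0 75.2 mid 52.6
```

The blade centre line matches the yellow slot to within 0.5 mm, so I lower it.

Emit:
{"name": "servo_tool", "arguments": {
  "motion": [
    [[0, 0, 1.2, 0, 1], [0, 0, 2.4, 0, 1], [0, 0, 3.4, 0, 1], [0, 0, 4.1, 0, 1], [0, 0, 4.35, 0, 1]]
  ]
}}

```text
time_s: 7.5
eef_pos: [0.6687, 0.0549, 0.0039]
eef_rot: [-0.0, 1.0, -0.009, -0.002]
wrist_force: [-10.2, -0.3, 16.2]
opening: 0.317
grasp_force: 65.1
```

Emit:
{"name": "servo_tool", "arguments": {
  "motion": [
    [[0, 0, 0, 0, 1], [0, 0, 0, 0, 1]]
  ]
}}

```text
time_s: 7.7
eef_pos: [0.6699, 0.055, 0.0045]
eef_rot: [-0.0, 1.0, -0.009, 0.0]
wrist_force: [0.2, 0.3, -1.1]
opening: 0.314
grasp_force: 59.3
```

Emit:
{"name": "servo_tool", "arguments": {
  "motion": [
    [[0, 0, 0, 0, 0.2], [0, 0, 0, 0, -0.1], [0, 0, 0, 0, -0.2], [0, 0, 0, 0, -0.2], [0, 0, 0, 0, -0.2]]
  ]
}}

```text
time_s: 8.2
eef_pos: [0.6699, 0.0549, 0.0048]
eef_rot: [0.0, 1.0, -0.009, 0.0]
wrist_force: [1.3, -0.7, 0.6]
opening: 0.603
grasp_force: 0.0
```

Emit:
{"name": "servo_tool", "arguments": {
  "motion": [
    [[0, 0, -2, 0, -0.2], [0, 0, -6, 0, -0.2], [0, 0, -11, 0, -0.2], [0, 0, -13, 0, -0.2], [0, 0, -13, 0, -0.2]]
  ]
}}

```text
time_s: 8.7
eef_pos: [0.6729, 0.0547, 0.1402]
eef_rot: [0.0, 1.0, -0.009, 0.004]
wrist_force: [0.0, 0.6, 0.5]
opening: 0.602
grasp_force: 0.0
```

```bash
cat >> h.py <<'E'
def where(c,y0,xs,z0,z1,w=.022,yaw=np.pi,x0=None):
    "centre of points between heights z0,z1 near line y0, per x; world"
    W=cloud(c).reshape(-1,3)
    for x in xs:
        yc=y0+np.tan(yaw)*(x-(x0 or x)); q=W[(abs(W[:,0]-x)<.003)&(abs(W[:,1]-yc)<w)&(W[:,2]>z0)&(W[:,2]<z1)]
        if len(q)>6: print('  x %.3f y %.1f..%.1f mid %.2f top z %.1f'%(x,q[:,1].min()*1e3,q[:,1].max()*1e3,(q[:,1].min()+q[:,1].max())*500,np.percentile(q[:,2],95)*1e3))
E
python3 - <<'E'
from h import *
go(.645,.18,.0045,-1.6)
c=wrist('w8')
colour(c,'yellow',(.68,.70,.72,.74),.006)
print('handle');where(c,.055,(.60,.62,.64,.66,.67),.015,.05)
print('blade');where(c,.053,(.69,.70,.71,.72,.73,.74,.75),.012,.03,.012)
for n,x in dict(yellow=(.714,.054,3.12),red=(.704,.1145,3.162)).items(): print(n,hfit(c,n,x,S=2,r=320,sat=120)[:2])
# sharp drop in height along the axis: collar front
W=cloud(c).reshape(-1,3);q=W[abs(W[:,1]-.0545)<.002]
for x in np.arange(.655,.69,.002): k=q[abs(q[:,0]-x)<.0015];print(round(x,3),(np.median(k[:,2])*1e3).round(1),end=' | ')
E
```

```text
t 8.7 pos [0.6729 0.0547 0.1402] psi -1.05 tz [ 0.009 -0.001 -1.   ] | shift [ -3.14 -12.49  13.53] twist 0.55
  x 0.680 32.4 78.0 mid 55.2
  x 0.700 32.6 77.2 mid 54.9
  x 0.720 32.0 77.0 mid 54.5
  x 0.740 31.4 76.2 mid 53.8
handle
  x 0.600 y 43.1..70.8 mid 56.98 top z 34.6
  x 0.620 y 34.0..76.8 mid 55.39 top z 34.7
  x 0.640 y 42.9..69.5 mid 56.18 top z 34.3
  x 0.660 y 43.0..69.7 mid 56.32 top z 34.8
  x 0.670 y 42.1..70.3 mid 56.17 top z 35.2
blade
  x 0.690 y 42.8..64.7 mid 53.74 top z 29.8
  x 0.700 y 45.7..64.7 mid 55.18 top z 29.8
  x 0.710 y 46.3..64.5 mid 55.40 top z 29.9
  x 0.720 y 51.3..60.6 mid 55.95 top z 26.8
  x 0.730 y 50.5..60.3 mid 55.39 top z 24.8
  x 0.740 y 49.6..60.8 mid 55.23 top z 24.2
  x 0.750 y 49.5..61.3 mid 55.40 top z 24.4
yellow (array([0.71589091, 0.05412537, 3.12366019, 0.0071755 ]), np.float64(125.5))
red (array([0.70589521, 0.11473828, 3.16062436, 0.0084478 ]), np.float64(117.25))
0.655 34.1 | 0.657 34.1 | 0.659 34.1 | 0.661 34.4 | 0.663 34.5 | 0.665 34.6 | 0.667 34.0 | 0.669 34.5 | 0.671 34.8 | 0.673 34.8 | 0.675 34.6 | 0.677 34.7 | 0.679 34.9 | 0.681 219.8 | 0.683 223.6 | 0.685 224.1 | 0.687 33.9 | 0.689 33.4 |
```

The narrow chisel is seated: handle top at 34.6 mm, within 1.5 mm across and about 1 mm along. Next the red screwdriver. I'll move over it and check for obstacles on the left.

Emit:
{"name": "servo_tool", "arguments": {
  "motion": [
    [[-0.6, -3, 0, 0, 0], [-1.4, -7, 0, 0, 0], [-2, -11, 0, 0, 0], [-2.4, -12.5, 2, 0, 0], [-2.4, -12.5, 5, 0, 0]]
  ]
}}

```text
time_s: 9.25
eef_pos: [0.6476, 0.1835, 0.0841]
eef_rot: [-0.0, 1.0, -0.008, 0.001]
wrist_force: [0.1, 0.1, -1.0]
opening: 0.498
grasp_force: 0.0
```

Emit:
{"name": "servo_tool", "arguments": {
  "motion": [
    [[0, 0, 0, 0, 0], [0, 0, 0, 0, 0], [0, 0, 0, 0, 0]]
  ]
}}

```text
time_s: 9.55
eef_pos: [0.6488, 0.1798, 0.0855]
eef_rot: [-0.0, 1.0, -0.01, 0.0]
wrist_force: [-0.3, 0.6, -0.0]
opening: 0.498
grasp_force: 0.0
```

```bash
python3 - <<'E'
from h import *
go(.6485,.180,.0045,-1.3)
c=wrist('w9')
print('handle');where(c,.1815,(.61,.62,.63,.64,.65,.66,.67,.68,.69),.0225,.05,.019)
print('shank');where(c,.18,(.70,.71,.72,.73,.74,.75),.012,.03,.012)
colour(c,'blue',(.67,.69,.71,.73),.006,100)
W=cloud(c).reshape(-1,3);W3=cloud(dict(np.load('w3.npz'))).reshape(-1,3)
for V in(W,W3):
  k=V[(V[:,1]>.215)&(V[:,1]<.27)&(V[:,0]>.52)&(V[:,0]<.8)];print(len(k),np.percentile(k[:,2],[50,99,100]) if len(k) else '')
for n,x in dict(blue=(.7013,.182,3.11),red=(.704,.1145,3.162)).items(): print(n,hfit(c,n,x,S=2,r=320,sat=120)[:2])
E
```

```text
t 9.55 pos [0.6488 0.1798 0.0855] psi -1.11 tz [ 0.001  0.    -1.   ] | shift [-0.04 -0.02  8.1 ] twist 0.19
handle
  x 0.610 y 170.0..196.4 mid 183.21 top z 34.7
  x 0.620 y 170.0..196.1 mid 183.05 top z 34.1
  x 0.630 y 170.6..195.1 mid 182.85 top z 33.4
  x 0.640 y 171.2..194.1 mid 182.65 top z 33.1
  x 0.650 y 169.9..194.8 mid 182.35 top z 33.6
  x 0.660 y 168.7..195.1 mid 181.88 top z 34.8
  x 0.670 y 168.1..195.3 mid 181.73 top z 35.0
  x 0.680 y 172.2..191.4 mid 181.81 top z 30.5
  x 0.690 y 173.9..189.4 mid 181.62 top z 28.5
shank
  x 0.700 y 178.2..184.0 mid 181.10 top z 24.4
  x 0.710 y 178.1..183.8 mid 180.90 top z 24.4
  x 0.720 y 177.9..183.5 mid 180.70 top z 24.5
  x 0.730 y 177.2..183.3 mid 180.23 top z 24.2
  x 0.740 y 177.0..183.0 mid 180.03 top z 24.5
  x 0.750 y 176.9..182.2 mid 179.55 top z 24.5
  x 0.670 159.4 204.8 mid 182.1
  x 0.690 159.0 218.6 mid 188.8
  x 0.710 158.6 254.4 mid 206.5
  x 0.730 158.2 202.8 mid 180.5
40220 [0.10947472 0.17312403 0.17557857]
9004 [0.10353399 0.11130406 0.11242059]
blue (array([0.70326702, 0.18132728, 3.11099464, 0.0075142 ]), np.float64(204.5))
red (array([0.7047077 , 0.11412815, 3.16226079, 0.00744531]), np.float64(212.25))
```

```bash
python3 - <<'E'
from h import *
V=cloud(dict(np.load('w3.npz'))).reshape(-1,3)
for x in(.56,.60,.64,.68,.72):
  for zl in(.03,.08):
    k=V[(abs(V[:,0]-x)<.01)&(V[:,1]>.20)&(V[:,1]<.4)&(V[:,2]>zl)&(V[:,2]<.2)];print(x,zl,len(k),k[:,1].min().round(3) if len(k) else '',k[:,2].max().round(3) if len(k) else '')
E
```

```text
0.56 0.03 3137 0.261 0.156
0.56 0.08 3137 0.261 0.156
0.6 0.03 3267 0.261 0.156
0.6 0.08 3267 0.261 0.156
0.64 0.03 3430 0.261 0.156
0.64 0.08 3430 0.261 0.156
0.68 0.03 3589 0.261 0.156
0.68 0.08 3589 0.261 0.156
0.72 0.03 3752 0.261 0.156
0.72 0.08 3752 0.261 0.156
```

The machine on the left is clear of the gripper, so I descend and grasp the screwdriver.

Emit:
{"name": "servo_tool", "arguments": {
  "motion": [
    [[0, -0.1, 2.5, 0, 0], [0, -0.1, 5, 0, 0], [0, -0.1, 7, 0, 0], [0, -0.1, 8.1, 0, 0], [0, -0.1, 8.1, 0, 0]]
  ]
}}

```text
time_s: 10.1
eef_pos: [0.6484, 0.1809, 0.0036]
eef_rot: [-0.0, 1.0, -0.01, 0.0]
wrist_force: [-0.8, 0.5, 0.6]
opening: 0.497
grasp_force: 0.0
```

Emit:
{"name": "servo_tool", "arguments": {
  "motion": [
    [[0, 0, 0, 0, 0.3], [0, 0, 0, 0, 0.6], [0, 0, 0, 0, 1], [0, 0, 0, 0, 1], [0, 0, 0, 0, 1]]
  ]
}}

```text
time_s: 10.6
eef_pos: [0.6493, 0.1813, 0.0054]
eef_rot: [-0.0, 1.0, -0.009, 0.001]
wrist_force: [-0.6, -0.8, 6.1]
opening: 0.309
grasp_force: 59.6
```

Emit:
{"name": "servo_tool", "arguments": {
  "motion": [
    [[0, 0, 0, 0, 1], [0, 0, -1, 0, 1], [0, 0, -2.5, 0, 1], [0, 0, -4.5, 0, 1], [0, 0, -4.5, 0, 1]]
  ]
}}

```text
time_s: 11.1
eef_pos: [0.6508, 0.1818, 0.053]
eef_rot: [-0.0, 1.0, -0.009, 0.003]
wrist_force: [1.2, 0.1, -0.2]
opening: 0.31
grasp_force: 59.3
```

```bash
python3 - <<'E'
from h import *
go(.6545,.1118,.049,1.2)
c=wrist('w10');inhand(c)
E
```

```text
t 11.1 pos [0.6508 0.1818 0.053 ] psi -1.05 tz [ 0.007  0.001 -1.   ] | shift [0.5  6.99 0.4 ] twist -2.25
  x 20 y -15.7..12.9 mid -1.38 z -27.0
  x 30 y -11.9..9.1 mid -1.38 z -23.0
  x 40 y -10.1..7.8 mid -1.15 z -18.3
  x 50 y -4.1..1.7 mid -1.20 z -17.6
  x 60 y -4.1..1.6 mid -1.22 z -17.6
  x 70 y -4.0..1.5 mid -1.24 z -17.7
  x 80 y -3.9..1.8 mid -1.08 z -17.6
  x 90 y -4.2..1.7 mid -1.25 z -17.5
  x100 y -4.2..1.6 mid -1.26 z -17.6
  x110 y -4.1..1.8 mid -1.14 z -17.6
```

Emit:
{"name": "servo_tool", "arguments": {
  "motion": [
    [[0.1, 2, 0, 0, 1], [0.2, 4.5, 0, -1.2, 1], [0.35, 6.5, 0, -2.3, 1], [0.35, 6.95, 0, -2.3, 1], [0.35, 6.95, 0, -2.3, 1]]
  ]
}}

```text
time_s: 11.65
eef_pos: [0.6499, 0.1112, 0.048]
eef_rot: [-0.0, 1.0, 0.01, -0.001]
wrist_force: [-0.2, -0.0, -1.2]
opening: 0.316
grasp_force: 59.3
```

Emit:
{"name": "servo_tool", "arguments": {
  "motion": [
    [[0, 0, 0, 0, 1], [0, 0, 0, 0, 1], [0, 0, 0, 0, 1]]
  ]
}}

```text
time_s: 11.95
eef_pos: [0.6502, 0.1127, 0.0486]
eef_rot: [-0.0, 1.0, 0.011, -0.0]
wrist_force: [-0.2, 0.2, -0.9]
opening: 0.309
grasp_force: 59.3
```

```bash
python3 - <<'E'
from h import *
go(.6515,.1119,.0065,1.2)
c=wrist('w11');inhand(c)
colour(c,'red',(.70,.72,.74),.006,130);colour(c,'red',(.765,.775,.785),.03,130)
colour(c,'blue',(.67,.73,.74),.006,100);colour(c,'blue',(.765,.775,.785),.03,100)
E
```

```text
t 11.95 pos [0.6502 0.1127 0.0486] psi 1.29 tz [-0.  0. -1.] | shift [0.13 0.08 4.21] twist 0.09
  x 20 y -15.7..12.9 mid -1.38 z -27.1
  x 30 y -11.9..9.2 mid -1.35 z -23.1
  x 40 y -10.2..7.8 mid -1.19 z -18.3
  x 50 y -4.1..1.7 mid -1.21 z -17.6
  x 60 y -4.1..1.6 mid -1.23 z -17.6
  x 70 y -4.0..1.6 mid -1.23 z -17.7
  x 80 y -4.0..1.8 mid -1.10 z -17.7
  x 90 y -4.2..1.7 mid -1.26 z -17.6
  x100 y -4.2..1.6 mid -1.28 z -17.6
  x110 y -4.1..1.8 mid -1.14 z -17.7
  x 0.700 91.6 137.2 mid 114.4
  x 0.720 92.0 137.4 mid 114.7
  x 0.740 129.6 138.0 mid 133.8
  x 0.765 94.4 137.6 mid 116.0
  x 0.775 93.2 138.4 mid 115.8
  x 0.670 159.0 204.4 mid 181.7
  x 0.730 157.0 202.4 mid 179.7
  x 0.740 156.8 220.0 mid 188.4
  x 0.765 150.6 200.2 mid 175.4
```

Emit:
{"name": "servo_tool", "arguments": {
  "motion": [
    [[0.1, 0.05, 1.2, 0, 1], [0.1, 0.05, 2.4, 0, 1], [0.1, 0.05, 3.4, 0, 1], [0.1, 0.05, 4, 0, 1], [0.1, 0.05, 4.2, 0, 1]]
  ]
}}

```text
time_s: 12.5
eef_pos: [0.6504, 0.1112, 0.0055]
eef_rot: [-0.0, 1.0, 0.011, -0.001]
wrist_force: [-1.7, -0.2, 4.4]
opening: 0.314
grasp_force: 59.8
```

Emit:
{"name": "servo_tool", "arguments": {
  "motion": [
    [[0, 0, 0, 0, 1], [0, 0, 0, 0, 1], [0, 0, 0, 0, 0.5], [0, 0, 0, 0, 0.2], [0, 0, 0, 0, 0]]
  ]
}}

```text
time_s: 13.0
eef_pos: [0.6517, 0.1113, 0.0071]
eef_rot: [0.0, 1.0, 0.011, 0.0]
wrist_force: [0.5, 0.8, -0.4]
opening: 0.501
grasp_force: 0.0
```

Emit:
{"name": "servo_tool", "arguments": {
  "motion": [
    [[0, 0, 0, 0, 0], [0, 0, 0, 0, 0], [0, 0, -3, 0, 0], [0, 0, -8, 0, 0], [0, 0, -13, 0, 0]]
  ]
}}

```text
time_s: 13.5
eef_pos: [0.6503, 0.1112, 0.137]
eef_rot: [-0.0, 1.0, 0.011, -0.001]
wrist_force: [0.6, 0.1, 0.4]
opening: 0.5
grasp_force: 0.0
```

Emit:
{"name": "servo_tool", "arguments": {
  "motion": [
    [[0, 0, 0, 0, 0], [0, 0, 0, 0, 0], [0, 0, 0, 0, 0]]
  ]
}}

```text
time_s: 13.8
eef_pos: [0.6504, 0.1113, 0.1354]
eef_rot: [-0.0, 1.0, 0.011, -0.001]
wrist_force: [0.4, -0.0, -1.2]
opening: 0.501
grasp_force: 0.0
```

```bash
python3 - <<'E'
from h import *
go(.65,.112,.15,0)
c=wrist('w12')
for n,x in dict(yellow=(.714,.054,3.12),red=(.704,.1145,3.162),blue=(.7015,.182,3.11)).items(): print(n,hfit(c,n,x,S=2,r=320,sat=120)[:2])
print('redhandle');where(c,.113,(.60,.61,.62,.66,.67,.68,.69,.695,.70,.705),.0225,.05,.019)
print('shank');where(c,.115,(.71,.72,.73,.74,.75,.76,.78,.80),.018,.028,.012)
print('yblade');where(c,.0545,(.705,.71,.715,.72,.74,.76),.018,.028,.012)
E
```

```text
t 13.8 pos [0.6504 0.1113 0.1354] psi 1.24 tz [-0.002  0.    -1.   ] | shift [-0.04 -0.07 -1.45] twist 1.24
yellow (array([0.71699535, 0.05357116, 3.12164828, 0.00779525]), np.float64(327.25))
red (array([0.67310938, 0.11381303, 3.16128922, 0.02099459]), np.float64(970.5))
blue (array([0.70077659, 0.18227282, 3.10701196, 0.00775196]), np.float64(407.25))
redhandle
  x 0.600 y 97.9..125.3 mid 111.59 top z 35.4
  x 0.610 y 98.2..125.4 mid 111.82 top z 35.0
  x 0.620 y 99.4..124.7 mid 112.05 top z 34.2
  x 0.660 y 100.2..125.7 mid 112.96 top z 34.6
  x 0.670 y 99.8..126.5 mid 113.18 top z 35.2
  x 0.680 y 102.3..123.6 mid 112.99 top z 31.8
  x 0.690 y 104.8..122.4 mid 113.60 top z 30.1
  x 0.695 y 110.6..116.2 mid 113.37 top z 24.8
  x 0.700 y 110.8..116.3 mid 113.55 top z 24.4
  x 0.705 y 110.9..116.4 mid 113.65 top z 24.4
shank
  x 0.710 y 110.9..116.5 mid 113.73 top z 24.5
  x 0.720 y 111.2..116.7 mid 113.96 top z 24.8
  x 0.730 y 111.4..116.9 mid 114.19 top z 24.3
  x 0.740 y 111.7..117.1 mid 114.42 top z 24.4
  x 0.750 y 112.0..117.3 mid 114.64 top z 25.0
  x 0.760 y 112.2..117.5 mid 114.87 top z 24.5
  x 0.780 y 108.0..123.3 mid 115.66 top z 27.5
  x 0.800 y 109.2..124.1 mid 116.64 top z 27.5
yblade
  x 0.705 y 46.6..65.6 mid 56.06 top z 27.9
  x 0.710 y 47.2..65.5 mid 56.35 top z 27.1
  x 0.715 y 50.8..60.9 mid 55.83 top z 26.5
  x 0.720 y 50.8..60.7 mid 55.76 top z 26.6
  x 0.740 y 49.1..61.6 mid 55.36 top z 24.2
  x 0.760 y 49.5..61.4 mid 55.45 top z 24.2
```

The screwdriver is seated in red, about 1 mm off across and 1.5 mm along. Now the middle chisel.

Emit:
{"name": "servo_tool", "arguments": {
  "motion": [
    [[-1.4, 3.9, -1, 8.4, 0], [-2.8, 7.8, -2, 16.8, 0], [-4.2, 11.7, -2.5, 25.2, 0], [-5.6, 15.7, -2.5, 33.6, 0], [-7, 19.7, -2.5, 42, 0]]
  ]
}}

```text
time_s: 14.35
eef_pos: [0.584, -0.0882, 0.16]
eef_rot: [0.0, 0.936, -0.351, -0.001]
wrist_force: [1.1, 0.1, -0.3]
opening: 0.505
grasp_force: 0.0
```

Emit:
{"name": "servo_tool", "arguments": {
  "motion": [
    [[1.6, 3.9, 0, 8.4, 0], [3.2, 7.8, 0, 16.8, 0], [4.8, 11.6, 0, 25.2, 0], [6.4, 15.5, 0, 33.6, 0], [7.9, 19.3, 0, 42, 0]]
  ]
}}

```text
time_s: 14.85
eef_pos: [0.5178, -0.2859, 0.1597]
eef_rot: [0.0, 0.748, -0.663, -0.002]
wrist_force: [0.5, -1.0, 0.7]
opening: 0.499
grasp_force: 0.0
```

Emit:
{"name": "servo_tool", "arguments": {
  "motion": [
    [[0, 0, 2, 8, 0], [0, 0, 4, 10.2, 0], [0, 0, 5, 10.2, 0], [0, 0, 5, 10.2, 0], [0, 0, 5, 10.2, 0]]
  ]
}}

```text
time_s: 15.35
eef_pos: [0.5195, -0.2845, 0.1114]
eef_rot: [-0.0, -0.689, 0.725, 0.0]
wrist_force: [-0.7, 0.9, 0.8]
opening: 0.498
grasp_force: 0.0
```

```bash
cat >> h.py <<'E'
def lies(c,A,yaw,z0,z1,w=.02,lo=-.13,hi=.13,st=.01):
    "points between heights near the tool axis through A (origin), handle direction yaw: along y, across offset"
    W=cloud(c).reshape(-1,3);W=W[(W[:,2]>z0)&(W[:,2]<z1)];e=np.array([np.cos(yaw),np.sin(yaw)]);r=np.array([e[1],-e[0]])
    d=W[:,:2]-A;s=d@e;a=d@r
    for y in np.arange(lo,hi+.001,st):
        m=(abs(s-y)<.003)&(abs(a)<w)
        if m.sum()>6: print('  y%4.0f x %.1f..%.1f mid %.2f top %.1f'%(y*1e3,a[m].min()*1e3,a[m].max()*1e3,(a[m].min()+a[m].max())*500,np.percentile(W[m][:,2],95)*1e3))
E
python3 - <<'E'
from h import *
go(.518,-.2854,-.002,-93)
c=wrist('w13');lies(c,(.5157,-.3303),np.radians(87.05),.008,.05)
print('wide');lies(c,(.4354,-.3052),np.radians(92.78),.008,.05)
E
```

```text
t 15.35 pos [ 0.5195 -0.2845  0.1114] psi -92.88 tz [-0.001  0.001 -1.   ] | shift [ 0.1   0.13 11.34] twist 0.12
  y-100 x -10.3..7.3 mid -1.54 top 17.8
  y -90 x -10.6..7.3 mid -1.63 top 18.1
  y -80 x -10.1..7.4 mid -1.37 top 17.8
  y -70 x -10.4..7.5 mid -1.46 top 17.8
  y -60 x -10.5..7.5 mid -1.50 top 18.0
  y -50 x -10.1..7.0 mid -1.54 top 17.9
  y -40 x -10.3..7.1 mid -1.63 top 17.7
  y -30 x -10.4..7.1 mid -1.65 top 17.9
  y -20 x -9.9..7.2 mid -1.38 top 17.8
  y -10 x -7.6..4.6 mid -1.48 top 20.4
  y  -0 x -5.8..3.4 mid -1.19 top 20.2
  y  10 x -10.5..8.0 mid -1.24 top 25.2
  y  20 x -13.5..10.8 mid -1.33 top 27.2
  y  30 x -15.8..13.0 mid -1.42 top 29.5
  y  40 x -15.1..12.3 mid -1.39 top 29.3
  y  50 x -14.6..12.6 mid -1.01 top 28.8
  y  60 x -14.9..11.9 mid -1.53 top 28.7
  y  70 x -14.3..12.1 mid -1.15 top 28.5
  y  80 x -14.6..12.1 mid -1.22 top 28.9
  y  90 x -14.7..12.2 mid -1.28 top 29.0
  y 100 x -15.0..13.2 mid -0.89 top 29.4
  y 110 x -15.3..12.4 mid -1.43 top 29.3
  y 120 x -14.5..12.5 mid -0.98 top 28.8
wide
  y-120 x -13.5..12.7 mid -0.41 top 18.1
  y-110 x -1
[... 261 characters left out ...]
0.17 top 17.9
  y -40 x -13.4..12.8 mid -0.33 top 17.8
  y -30 x -13.7..12.6 mid -0.52 top 17.9
  y -20 x -13.3..11.5 mid -0.89 top 17.9
  y -10 x -9.7..8.2 mid -0.75 top 20.1
  y  -0 x -4.7..4.6 mid -0.05 top 20.2
  y  10 x -10.1..9.2 mid -0.46 top 24.9
  y  20 x -12.5..12.2 mid -0.17 top 27.4
  y  30 x -14.4..13.8 mid -0.31 top 29.3
  y  40 x -12.7..13.3 mid 0.33 top 29.2
  y  50 x -13.1..13.4 mid 0.14 top 28.9
  y  60 x -13.4..12.9 mid -0.27 top 28.6
  y  70 x -12.2..12.8 mid 0.29 top 28.6
  y  80 x -12.0..13.0 mid 0.47 top 28.7
  y  90 x -14.8..13.2 mid -0.80 top 29.0
  y 100 x -13.9..13.6 mid -0.12 top 29.4
  y 110 x -13.7..13.2 mid -0.26 top 29.1
  y 120 x -13.1..7.0 mid -3.05 top 28.6
```

Emit:
{"name": "servo_tool", "arguments": {
  "motion": [
    [[0, 0.3, 3, 0, 0], [0, 0.3, 6, 0, 0], [0, 0.3, 8.5, 0, 0], [0, 0.3, 10.5, 0, 0], [0, 0.3, 11.2, 0, 0]]
  ]
}}

```text
time_s: 15.9
eef_pos: [0.516, -0.284, -0.0015]
eef_rot: [-0.0, -0.689, 0.725, 0.001]
wrist_force: [-0.7, 0.3, 0.0]
opening: 0.495
grasp_force: 0.0
```

Emit:
{"name": "servo_tool", "arguments": {
  "motion": [
    [[0, 0, 0, 0, 0], [0, 0, 0, 0, 0.4], [0, 0, 0, 0, 1], [0, 0, 0, 0, 1], [0, 0, 0, 0, 1]]
  ]
}}

```text
time_s: 16.4
eef_pos: [0.5177, -0.2856, 0.0014]
eef_rot: [0.0, -0.689, 0.725, -0.002]
wrist_force: [-0.0, -0.5, 5.8]
opening: 0.312
grasp_force: 59.9
```

Emit:
{"name": "servo_tool", "arguments": {
  "motion": [
    [[0, 0, 0, 0, 1], [0, 0, -1, 0, 1], [0, 0, -2.5, 0, 1], [0, 0, -4.5, 0, 1], [0, 0, -7, 0, 1]]
  ]
}}

```text
time_s: 16.9
eef_pos: [0.5158, -0.2843, 0.0705]
eef_rot: [-0.0, -0.689, 0.725, 0.001]
wrist_force: [0.7, -0.2, -1.9]
opening: 0.311
grasp_force: 59.3
```

```bash
python3 - <<'E'
from h import *
go(.637,-.0615,.05,0)
c=wrist('w14');inhand(c);print(ctrl.get_obs()['grasp_force'])
E
```

```text
t 16.9 pos [ 0.5158 -0.2843  0.0705] psi -92.97 tz [-0.001  0.001 -1.   ] | shift [-22.87 -10.96   2.06] twist -92.97
  x 20 y -13.0..14.0 mid 0.49 z -24.5
  x 30 y -10.7..11.3 mid 0.29 z -22.0
  x 40 y -9.3..9.9 mid 0.33 z -18.8
  x 50 y -5.0..5.6 mid 0.30 z -17.4
  x 60 y -7.3..7.9 mid 0.30 z -15.3
  x 70 y -8.6..9.2 mid 0.27 z -15.1
  x 80 y -8.7..9.3 mid 0.32 z -15.2
  x 90 y -8.6..9.4 mid 0.40 z -15.2
  x100 y -8.7..9.4 mid 0.35 z -15.3
  x110 y -8.7..9.2 mid 0.25 z -15.2
59.36425359919667
```

Held well. Blade top height says the seated TCP height in the holder will be about 0.0087. I carry it high over the box and the vise to green.

Emit:
{"name": "servo_tool", "arguments": {
  "motion": [
    [[0, 0, -4.5, -8.4, 1], [-1, -0.5, -9, -16.8, 1], [-4.5, -2, -9, -25.2, 1], [-8, -3.7, -9, -33.6, 1], [-11.5, -5.4, -9, -42, 1]]
  ]
}}

```text
time_s: 17.45
eef_pos: [0.5769, -0.1719, 0.1611]
eef_rot: [0.0, 0.904, -0.428, 0.001]
wrist_force: [0.2, 0.1, -2.1]
opening: 0.311
grasp_force: 59.8
```

Emit:
{"name": "servo_tool", "arguments": {
  "motion": [
    [[-1, -2.5, 0, -8.4, 1], [-2.2, -5.4, 0, -16.8, 1], [-3.4, -8.2, 0, -25.2, 1], [-4.5, -11, 0, -33.6, 1], [-4.9, -11.8, 0, -42, 1]]
  ]
}}

```text
time_s: 17.95
eef_pos: [0.638, -0.0575, 0.1603]
eef_rot: [-0.0, 0.997, -0.074, 0.0]
wrist_force: [0.6, -0.0, -1.8]
opening: 0.308
grasp_force: 59.8
```

Emit:
{"name": "servo_tool", "arguments": {
  "motion": [
    [[0, 0, 0, -8, 1], [0, 0, 3, -9, 1], [0, 0, 7, -9, 1], [0, 0, 10, -9, 1], [0, 0, 10, -9, 1]]
  ]
}}

```text
time_s: 18.45
eef_pos: [0.633, -0.0593, 0.0549]
eef_rot: [-0.001, 1.0, 0.0, -0.005]
wrist_force: [-0.3, 0.2, -2.0]
opening: 0.307
grasp_force: 59.8
```

Emit:
{"name": "servo_tool", "arguments": {
  "motion": [
    [[0, 0, 0, 0, 1], [0, 0, 0, 0, 1], [0, 0, 0, 0, 1]]
  ]
}}

```text
time_s: 18.75
eef_pos: [0.6389, -0.0609, 0.0624]
eef_rot: [0.001, 1.0, 0.0, 0.002]
wrist_force: [-0.1, -0.6, -0.3]
opening: 0.311
grasp_force: 59.8
```

```bash
python3 - <<'E'
from h import *
go(.6365,-.060,.0087,0)
c=wrist('w15');inhand(c)
colour(c,'green',(.67,.68,.69,.70,.71),.006,100);colour(c,'green',(.75,.76,.77),.03,100)
print(hfit(c,'green',(.6815,-.0603,3.143),S=2,r=320,sat=100)[:2])
E
```

```text
t 18.75 pos [ 0.6389 -0.0609  0.0624] psi 0.04 tz [ 0.004 -0.001 -1.   ] | shift [-0.26 -0.09  5.37] twist 0.04
  x 20 y -15.1..12.3 mid -1.40 z -24.7
  x 30 y -12.8..10.1 mid -1.35 z -22.3
  x 40 y -11.0..8.2 mid -1.39 z -19.8
  x 50 y -6.3..3.6 mid -1.36 z -17.5
  x 60 y -8.7..5.8 mid -1.44 z -15.4
  x 70 y -10.4..7.5 mid -1.43 z -15.1
  x 80 y -10.5..7.6 mid -1.41 z -15.1
  x 90 y -10.3..7.6 mid -1.33 z -15.1
  x100 y -10.4..7.5 mid -1.44 z -15.2
  x110 y -10.4..7.6 mid -1.40 z -15.1
  x 0.670 -82.0 -37.0 mid -59.5
  x 0.680 -81.6 -36.6 mid -59.1
  x 0.690 -81.8 -36.4 mid -59.1
  x 0.700 -82.0 -36.8 mid -59.4
  x 0.710 -81.6 -36.6 mid -59.1
  x 0.750 -81.8 -36.4 mid -59.1
  x 0.760 -81.8 -36.4 mid -59.1
(array([ 0.68204867, -0.05945135,  3.14418587,  0.0083567 ]), np.float64(265.0))
```

The blade is centred on green to within 0.5 mm. I let it settle, lower it and release it.

Emit:
{"name": "servo_tool", "arguments": {
  "motion": [
    [[0, 0, 0, 0, 1], [0, 0, 0, 0, 1], [0, 0, 1.2, 0, 1], [0, 0, 2.4, 0, 1], [0, 0, 3.4, 0, 1]]
  ]
}}

```text
time_s: 19.3
eef_pos: [0.6361, -0.0601, 0.0237]
eef_rot: [-0.0, 1.0, 0.0, -0.001]
wrist_force: [-0.7, 0.0, -1.3]
opening: 0.311
grasp_force: 59.8
```

Emit:
{"name": "servo_tool", "arguments": {
  "motion": [
    [[0, 0, 0.7, 0, 1], [0, 0, 1.3, 0, 1], [0, 0, 1.65, 0, 1], [0, 0, 1.75, 0, 1], [0, 0, 1.75, 0, 1]]
  ]
}}

```text
time_s: 19.8
eef_pos: [0.6373, -0.0604, 0.0083]
eef_rot: [0.0, 1.0, 0.0, 0.0]
wrist_force: [0.2, -0.2, -1.3]
opening: 0.314
grasp_force: 59.8
```

```bash
python3 - <<'E'
from h import *
go(.6365,-.060,.0087,0)
c=wrist('w16');inhand(c);colour(c,'green',(.70,.72),.006,100);colour(c,'green',(.745,.75,.755),.03,100)
where(c,-.0595,(.69,.70,.71,.72,.73),.02,.03,.012)
E
```

```text
t 19.8 pos [ 0.6373 -0.0604  0.0083] psi 0.03 tz [ 0. -0. -1.] | shift [-0.08 -0.04 -0.04] twist 0.03
  x 20 y -15.2..12.3 mid -1.41 z -24.6
  x 30 y -12.8..10.1 mid -1.35 z -22.2
  x 40 y -11.0..8.2 mid -1.41 z -19.6
  x 50 y -6.7..3.9 mid -1.39 z -17.4
  x 60 y -8.7..5.9 mid -1.38 z -15.4
  x 70 y -10.3..7.6 mid -1.39 z -15.1
  x 80 y -10.4..7.7 mid -1.38 z -15.1
  x 90 y -10.3..7.6 mid -1.34 z -15.1
  x100 y -21.9..20.7 mid -0.60 z -15.2
  x110 y -22.0..22.0 mid -0.01 z -20.3
  x 0.700 -82.0 -36.8 mid -59.4
  x 0.720 -81.6 -36.6 mid -59.1
  x 0.745 -82.0 -36.4 mid -59.2
  x 0.750 -81.8 -36.6 mid -59.2
  x 0.690 y -64.6..-53.4 mid -59.00 top z 27.1
  x 0.700 y -67.0..-50.9 mid -58.95 top z 24.6
  x 0.710 y -67.8..-50.0 mid -58.92 top z 24.5
  x 0.720 y -68.0..-49.9 mid -58.93 top z 24.5
  x 0.730 y -68.0..-50.1 mid -59.05 top z 24.6
```

Emit:
{"name": "servo_tool", "arguments": {
  "motion": [
    [[0, 0, 0, 0, 0.5], [0, 0, 0, 0, 0.2], [0, 0, 0, 0, 0], [0, 0, 0, 0, 0], [0, 0, 0, 0, 0]]
  ]
}}

```text
time_s: 20.35
eef_pos: [0.6373, -0.0604, 0.0084]
eef_rot: [0.0, 1.0, 0.0, 0.0]
wrist_force: [-0.5, -0.0, 0.2]
opening: 0.497
grasp_force: 0.0
```

Emit:
{"name": "servo_tool", "arguments": {
  "motion": [
    [[0, 0, -2, 0, 0], [0, 0, -6, 0, 0], [0, 0, -10, 0, 0], [0, 0, -14, 0, 0], [0, 0, -14, 0, 0]]
  ]
}}

```text
time_s: 20.85
eef_pos: [0.6414, -0.0615, 0.1558]
eef_rot: [0.002, 1.0, 0.0, 0.006]
wrist_force: [1.1, -0.2, 0.6]
opening: 0.5
grasp_force: 0.0
```

Emit:
{"name": "servo_tool", "arguments": {
  "motion": [
    [[-2, 2, 0, 8.4, 0], [-4, 4, 0, 16.8, 0], [-6, 6, 0, 25.2, 0], [-8.1, 8, 0, 33.6, 0], [-10.2, 10, 0, 42, 0]]
  ]
}}

```text
time_s: 21.35
eef_pos: [0.5341, -0.1609, 0.1476]
eef_rot: [-0.0, 0.933, -0.361, -0.0]
wrist_force: [0.1, 0.4, 0.2]
opening: 0.503
grasp_force: 0.0
```

Emit:
{"name": "servo_tool", "arguments": {
  "motion": [
    [[-0.2, 2.8, 0, 8.4, 0], [-0.4, 5.7, 0, 16.8, 0], [-0.6, 8.5, 0, 25.2, 0], [-0.8, 11.4, 0, 33.6, 0], [-0.9, 14.2, 0, 42, 0]]
  ]
}}

```text
time_s: 21.85
eef_pos: [0.4324, -0.2605, 0.1478]
eef_rot: [0.0, 0.741, -0.671, -0.0]
wrist_force: [-0.5, -0.7, -0.9]
opening: 0.498
grasp_force: 0.0
```

Emit:
{"name": "servo_tool", "arguments": {
  "motion": [
    [[0, 0, 2, 3.2, 0], [0, 0, 4, 3.2, 0], [0, 0, 4, 3.2, 0], [0, 0, 4, 3.2, 0], [0, 0, 4, 3.2, 0]]
  ]
}}

```text
time_s: 22.35
eef_pos: [0.4341, -0.2603, 0.1091]
eef_rot: [-0.0, 0.725, -0.689, 0.001]
wrist_force: [-0.4, -0.7, 0.2]
opening: 0.5
grasp_force: 0.0
```

```bash
python3 - <<'E'
from h import *
go(.433,-.2603,-.0015,-87.2)
c=wrist('w17');lies(c,(.4354,-.3052),np.radians(92.78),.008,.05,st=.02)
lies(c,(.4354,-.3052),np.radians(92.78),.008,.05,lo=-.004,hi=.012,st=.004)
E
```

```text
t 22.35 pos [ 0.4341 -0.2603  0.1091] psi -87.13 tz [ 0.001 -0.001 -1.   ] | shift [-0.02  0.12 11.06] twist 0.07
  y -90 x -13.5..12.2 mid -0.66 top 18.0
  y -70 x -13.4..11.9 mid -0.78 top 18.0
  y -50 x -13.3..12.2 mid -0.53 top 17.8
  y -30 x -13.8..11.9 mid -0.98 top 18.0
  y -10 x -9.7..7.6 mid -1.02 top 20.2
  y  10 x -10.7..8.4 mid -1.15 top 24.9
  y  30 x -15.0..13.4 mid -0.83 top 29.3
  y  50 x -14.9..12.9 mid -0.98 top 28.9
  y  70 x -13.7..12.5 mid -0.60 top 28.4
  y  90 x -14.9..12.6 mid -1.11 top 28.9
  y 110 x -15.4..13.0 mid -1.23 top 29.0
  y 130 x -13.4..10.8 mid -1.31 top 26.7
  y  -4 x -5.2..3.8 mid -0.72 top 20.4
  y   0 x -5.3..3.8 mid -0.73 top 20.4
  y   4 x -10.6..8.3 mid -1.14 top 24.7
  y   8 x -10.6..8.4 mid -1.12 top 24.9
  y  12 x -11.4..9.8 mid -0.79 top 25.2
```

Emit:
{"name": "servo_tool", "arguments": {
  "motion": [
    [[0, 0.15, 3, 0, 0], [0, 0.15, 6, 0, 0], [0, 0.15, 8.5, 0, 0], [0, 0.15, 10.4, 0, 0], [0, 0.15, 11, 0, 0]]
  ]
}}

```text
time_s: 22.9
eef_pos: [0.4315, -0.2593, -0.003]
eef_rot: [-0.0, 0.725, -0.689, -0.001]
wrist_force: [-0.3, 0.3, -0.6]
opening: 0.499
grasp_force: 0.0
```

Emit:
{"name": "servo_tool", "arguments": {
  "motion": [
    [[0, 0, 0, 0, 0], [0, 0, 0, 0, 0.4], [0, 0, 0, 0, 1], [0, 0, 0, 0, 1], [0, 0, 0, 0, 1]]
  ]
}}

```text
time_s: 23.4
eef_pos: [0.4331, -0.2609, -0.0004]
eef_rot: [-0.0, 0.724, -0.689, 0.001]
wrist_force: [0.4, 1.5, 7.0]
opening: 0.316
grasp_force: 59.7
```

Emit:
{"name": "servo_tool", "arguments": {
  "motion": [
    [[0, 0, 0, 0, 1], [0, 0, -1, 0, 1], [0, 0, -3, 0, 1], [0, 0, -7, 0, 1], [0, 0, -11, 0, 1]]
  ]
}}

```text
time_s: 23.9
eef_pos: [0.4312, -0.2593, 0.1092]
eef_rot: [0.0, 0.724, -0.689, -0.001]
wrist_force: [1.0, -0.9, -1.4]
opening: 0.313
grasp_force: 59.6
```

Emit:
{"name": "servo_tool", "arguments": {
  "motion": [
    [[0, 0, -5, 0, 1], [0, 0, -7, 0, 1], [0, 0, -7, 0, 1], [0, 0, -7, 0, 1], [0, 0, -7, 0, 1]]
  ]
}}

```text
time_s: 24.4
eef_pos: [0.4309, -0.259, 0.1762]
eef_rot: [0.0, 0.724, -0.689, -0.002]
wrist_force: [-0.2, 0.9, -1.2]
opening: 0.317
grasp_force: 59.6
```

```bash
python3 - <<'E'
from h import *
go(.6575,.182,.18,-1.8)
c=wrist('w18');inhand(c);print(ctrl.get_obs()['grasp_force'])
c=dict(np.load('w12.npz'));colour(c,'blue',(.65,.67,.69,.73),.006,100);colour(c,'blue',(.765,.775,.785),.03,100)
W=cloud(c).reshape(-1,3)
E
```

```text
t 24.4 pos [ 0.4309 -0.259   0.1762] psi -87.16 tz [-0.003  0.003 -1.   ] | shift [-42.93 -24.81  -0.33] twist -85.36
  x 20 y -13.6..13.9 mid 0.12 z -26.3
  x 30 y -11.5..11.5 mid 0.01 z -23.9
  x 40 y -9.7..9.6 mid -0.06 z -21.4
  x 50 y -7.6..7.2 mid -0.22 z -19.0
  x 60 y -10.5..10.6 mid 0.04 z -17.0
  x 70 y -13.0..13.0 mid -0.01 z -16.8
  x 80 y -13.1..13.0 mid -0.02 z -16.8
  x 90 y -13.1..12.9 mid -0.10 z -16.8
  x100 y -13.1..13.0 mid -0.02 z -16.8
  x110 y -13.1..12.9 mid -0.08 z -16.9
59.57737736986019
  x 0.650 -132.0 205.6 mid 36.8
  x 0.670 159.2 204.6 mid 181.9
  x 0.690 158.6 203.8 mid 181.2
  x 0.730 157.2 217.2 mid 187.2
  x 0.765 152.4 201.0 mid 176.7
  x 0.775 152.2 200.6 mid 176.4
  x 0.785 151.8 200.2 mid 176.0
```

Wide chisel held and centred. I carry it high to blue.

Emit:
{"name": "servo_tool", "arguments": {
  "motion": [
    [[-2.5, -1.5, 0, -8, 1], [-6, -3.5, 0, -16, 1], [-9.7, -5.6, 0, -24, 1], [-13.4, -7.8, 0, -32, 1], [-17.1, -9.9, 0, -40, 1]]
  ]
}}

```text
time_s: 24.95
eef_pos: [0.5221, -0.0825, 0.1764]
eef_rot: [0.0, 0.918, -0.398, -0.002]
wrist_force: [-0.2, -0.0, -1.4]
opening: 0.319
grasp_force: 59.6
```

Emit:
{"name": "servo_tool", "arguments": {
  "motion": [
    [[-1.4, -3.7, 0, -8, 1], [-2.7, -7.4, 0, -16, 1], [-4.1, -11.2, 0, -24, 1], [-5.4, -14.9, 0, -32, 1], [-6.8, -18.6, 0, -40, 1]]
  ]
}}

```text
time_s: 25.45
eef_pos: [0.6121, 0.0935, 0.1759]
eef_rot: [0.0, 0.998, -0.06, -0.002]
wrist_force: [0.0, -0.7, -1.3]
opening: 0.318
grasp_force: 59.6
```

Emit:
{"name": "servo_tool", "arguments": {
  "motion": [
    [[1.3, -3.5, 0, -5.4, 1], [2.4, -6.6, 0, -5.4, 1], [3.2, -8.7, 0, -5.4, 1], [3.4, -9.3, 1, -5.4, 1], [3.4, -9.3, 3, -5.4, 1]]
  ]
}}

```text
time_s: 25.95
eef_pos: [0.6584, 0.1808, 0.1472]
eef_rot: [0.0, 1.0, -0.015, 0.0]
wrist_force: [0.3, -0.6, -1.7]
opening: 0.313
grasp_force: 59.6
```

Emit:
{"name": "servo_tool", "arguments": {
  "motion": [
    [[0, 0, 3, 0, 1], [0, 0, 6, 0, 1], [0, 0, 8, 0, 1], [0, 0, 9, 0, 1], [0, 0, 9, 0, 1]]
  ]
}}

```text
time_s: 26.45
eef_pos: [0.6556, 0.179, 0.0548]
eef_rot: [0.0, 1.0, -0.016, -0.003]
wrist_force: [-0.4, -0.6, -1.4]
opening: 0.315
grasp_force: 59.6
```

Emit:
{"name": "servo_tool", "arguments": {
  "motion": [
    [[0, 0, 0, 0, 1], [0, 0, 0, 0, 1], [0, 0, 0, 0, 1], [0, 0, 0, 0, 1]]
  ]
}}

```text
time_s: 26.85
eef_pos: [0.6586, 0.1801, 0.0594]
eef_rot: [-0.0, 1.0, -0.015, 0.001]
wrist_force: [-0.5, -0.9, -1.4]
opening: 0.316
grasp_force: 59.6
```

```bash
cat >> h.py <<'E'
E
python3 - <<'E'
from h import *
go(.657,.1813,.0074,-1.85)
o=ctrl.get_obs();c=wrist('w19');inhand(c)
colour(c,'blue',(.66,.67,.68,.69,.70,.72,.74),.006,100);colour(c,'blue',(.765,.775,.785),.03,100)
print(hfit(c,'blue',(.702,.1815,3.11),S=2,r=320,sat=100)[:2])
print(proj(c,np.array([[.77,.18,.03],[.66,.18,.006]])))
E
```

```text
t 26.85 pos [0.6586 0.1801 0.0594] psi -1.76 tz [ 0.002  0.    -1.   ] | shift [-0.17 -0.12  5.2 ] twist 0.09
  x 20 y -15.2..12.6 mid -1.31 z -26.6
  x 30 y -13.0..10.4 mid -1.33 z -24.1
  x 40 y -11.3..8.1 mid -1.61 z -22.0
  x 50 y -6.3..3.2 mid -1.58 z -19.0
  x 60 y -11.7..8.6 mid -1.55 z -17.1
  x 70 y -14.3..11.3 mid -1.51 z -16.7
  x 80 y -14.5..11.3 mid -1.60 z -16.7
  x 90 y -14.6..11.3 mid -1.64 z -16.7
  x100 y -14.6..11.3 mid -1.63 z -16.7
  x110 y -14.6..11.4 mid -1.63 z -16.8
  x 0.660 160.0 205.4 mid 182.7
  x 0.670 159.4 204.6 mid 182.0
  x 0.680 159.4 204.6 mid 182.0
  x 0.690 158.8 204.4 mid 181.6
  x 0.700 159.0 203.8 mid 181.4
  x 0.720 158.4 227.6 mid 193.0
  x 0.740 157.6 202.6 mid 180.1
  x 0.765 157.4 201.4 mid 179.4
  x 0.775 157.0 201.6 mid 179.3
  x 0.785 156.4 201.2 mid 178.8
(array([0.70375614, 0.18117636, 3.11663309, 0.00710717]), np.float64(460.75))
[[322.09411048  45.78729008]
 [328.98509022 263.87238911]]
```

I shift it 1.1 mm toward +y to centre it, then lower it.

Emit:
{"name": "servo_tool", "arguments": {
  "motion": [
    [[0, -0.11, 0, 0, 1], [0, -0.11, 0, 0, 1], [0, -0.11, 1.2, 0, 1], [0, -0.11, 2.4, 0, 1], [0, -0.11, 3.4, 0, 1]]
  ]
}}

```text
time_s: 27.4
eef_pos: [0.657, 0.181, 0.0221]
eef_rot: [0.0, 1.0, -0.015, -0.001]
wrist_force: [-1.2, 0.4, -2.6]
opening: 0.317
grasp_force: 59.6
```

Emit:
{"name": "servo_tool", "arguments": {
  "motion": [
    [[0, 0, 0.7, 0, 1], [0, 0, 1.2, 0, 1], [0, 0, 1.5, 0, 1], [0, 0, 1.65, 0, 1], [0, 0, 1.65, 0, 1]]
  ]
}}

```text
time_s: 27.9
eef_pos: [0.6581, 0.1811, 0.0078]
eef_rot: [-0.0, 1.0, -0.015, 0.0]
wrist_force: [0.5, -0.6, -1.8]
opening: 0.312
grasp_force: 59.6
```

```bash
python3 - <<'E'
from h import *
go(.657,.181,.0074,-1.85)
c=wrist('w20')
colour(c,'blue',(.66,.68,.70,.72,.735),.006,100);colour(c,'blue',(.755,.765,.77),.03,100)
where(c,.1805,(.67,.68,.69,.70,.71,.72,.73,.74),.02,.032,.018)
E
```

```text
t 27.9 pos [0.6581 0.1811 0.0078] psi -1.76 tz [ 0.  0. -1.] | shift [-0.11  0.01  0.04] twist 0.09
  x 0.680 159.4 204.6 mid 182.0
  x 0.700 158.8 204.0 mid 181.4
  x 0.720 158.4 203.2 mid 180.8
  x 0.735 158.0 202.8 mid 180.4
  x 0.755 160.8 198.6 mid 179.7
  x 0.765 157.4 201.4 mid 179.4
  x 0.770 157.4 201.2 mid 179.3
  x 0.670 y 162.5..198.5 mid 180.50 top z 31.6
  x 0.680 y 168.4..195.7 mid 182.03 top z 31.8
  x 0.690 y 170.4..193.1 mid 181.75 top z 31.8
  x 0.700 y 171.7..191.2 mid 181.43 top z 31.7
  x 0.710 y 173.1..188.5 mid 180.80 top z 28.3
  x 0.720 y 169.8..191.2 mid 180.50 top z 27.2
  x 0.730 y 167.3..193.4 mid 180.32 top z 25.6
  x 0.740 y 167.0..193.1 mid 180.05 top z 25.7
```

Aligned and about 1 mm above the seat. I lower the last millimetre, release, back off and check everything.

Emit:
{"name": "servo_tool", "arguments": {
  "motion": [
    [[0, 0, 0.1, 0, 1], [0, 0, 0.1, 0, 1], [0, 0, 0.1, 0, 0.5], [0, 0, 0.1, 0, 0.2], [0, 0, 0.1, 0, 0]]
  ]
}}

```text
time_s: 28.45
eef_pos: [0.6583, 0.1811, 0.0071]
eef_rot: [-0.0, 1.0, -0.015, 0.0]
wrist_force: [0.2, -0.2, -0.3]
opening: 0.496
grasp_force: 0.0
```

Emit:
{"name": "servo_tool", "arguments": {
  "motion": [
    [[0, 0, 0, 0, 0], [0, 0, 0, 0, 0], [0, 0, -3, 0, 0], [0, 0, -7, 0, 0], [0, 0, -12, 0, 0]]
  ]
}}

```text
time_s: 28.95
eef_pos: [0.6562, 0.1808, 0.1256]
eef_rot: [0.0, 1.0, -0.015, -0.002]
wrist_force: [1.0, -0.1, 0.0]
opening: 0.501
grasp_force: 0.0
```

Emit:
{"name": "servo_tool", "arguments": {
  "motion": [
    [[0, 4, -4, 0, 0], [0, 8, -8, 0, 0], [0, 10, -10, 0, 0], [0, 10, -10, 0, 0], [0, 10, -10, 0, 0]]
  ]
}}

```text
time_s: 29.45
eef_pos: [0.6553, 0.0806, 0.2276]
eef_rot: [-0.0, 1.0, -0.016, 0.001]
wrist_force: [0.5, 0.9, -0.1]
opening: 0.5
grasp_force: 0.0
```

Emit:
{"name": "servo_tool", "arguments": {
  "motion": [
    [[2, 0, 0, 0, 0], [2, 0, 0, 0, 0], [2, 0, 0, 0, 0], [2, 0, 0, 0, 0], [2, 0, 0, 0, 0]]
  ]
}}

```text
time_s: 29.95
eef_pos: [0.6742, 0.0811, 0.2261]
eef_rot: [-0.0, 1.0, -0.015, -0.001]
wrist_force: [0.1, -0.2, -0.9]
opening: 0.504
grasp_force: 0.0
```

```bash
python3 - <<'E'
from h import *
go(.65,.08,.23,0)
c=wrist('w21')
for n,(x,y,yw) in dict(blue=(.7025,.1813,3.112),red=(.7045,.1144,3.162),yellow=(.7145,.0539,3.1215),green=(.6815,-.0595,3.143)).items():
    print(n);lies(c,(x,y),yw,.0195,.05,.0165,-.12,.12,.02);lies(c,(x,y),yw,.0195,.05,.0165,-.002,.016,.003)
cv2.imwrite('pics/fin.png',c['pixels'][:,:,::-1])
E
```

```text
t 29.95 pos [0.6742 0.0811 0.2261] psi -1.72 tz [-0.001  0.    -1.   ] | shift [-2.41  0.18 -0.39] twist -1.72
blue
  y-120 x -12.7..13.2 mid 0.25 top 24.1
  y-100 x -16.0..16.4 mid 0.22 top 27.2
  y -80 x -16.2..16.5 mid 0.13 top 28.2
  y -60 x -16.5..16.5 mid 0.01 top 25.8
  y -40 x -13.1..13.2 mid 0.05 top 23.9
  y -20 x -11.1..11.0 mid -0.08 top 23.8
  y   0 x -9.7..8.3 mid -0.73 top 29.2
  y  20 x -13.0..12.0 mid -0.50 top 33.8
  y  40 x -14.3..12.2 mid -1.05 top 35.3
  y  60 x -13.7..12.9 mid -0.39 top 34.7
  y  80 x -14.1..12.8 mid -0.61 top 35.2
  y 100 x -14.6..13.3 mid -0.62 top 35.2
  y 120 x -14.0..11.2 mid -1.37 top 34.5
  y  -2 x -5.2..4.6 mid -0.28 top 26.5
  y   1 x -9.7..8.3 mid -0.73 top 30.2
  y   4 x -9.7..8.3 mid -0.73 top 30.9
  y   7 x -9.7..8.8 mid -0.44 top 31.0
  y  10 x -10.5..9.1 mid -0.71 top 31.1
  y  13 x -11.2..10.6 mid -0.28 top 31.7
  y  16 x -12.2..10.6 mid -0.79 top 32.7
red
  y-100 x -16.5..16.4 mid -0.04 top 31.2
  y -80 x -16.5..16.5 mid -0.01 top 31.2
  y -60 x -16.4..16.1 mid -0.13 top 30.9
  y -40 x -3.7..1.7 mid -0.97 top 24.5
  y -20 x -3.7
[... 1463 characters left out ...]
 x -16.5..16.5 mid -0.00 top 30.7
  y -60 x -16.4..16.2 mid -0.07 top 30.3
  y -40 x -8.2..9.8 mid 0.80 top 24.0
  y -20 x -7.7..9.0 mid 0.62 top 23.9
  y   0 x -3.9..5.8 mid 0.97 top 27.0
  y  20 x -10.4..13.6 mid 1.61 top 34.0
  y  40 x -12.1..15.3 mid 1.56 top 35.3
  y  60 x -11.4..14.6 mid 1.56 top 34.8
  y  80 x -11.6..14.8 mid 1.63 top 35.1
  y 100 x -11.3..15.2 mid 1.98 top 35.5
  y 120 x -10.4..14.9 mid 2.26 top 34.7
  y  -2 x -3.9..5.8 mid 0.94 top 26.2
  y   1 x -8.4..10.4 mid 1.00 top 29.7
  y   4 x -8.4..10.4 mid 1.00 top 30.7
  y   7 x -7.8..10.6 mid 1.42 top 30.9
  y  10 x -8.1..10.6 mid 1.25 top 30.9
  y  13 x -9.7..12.2 mid 1.27 top 32.0
  y  16 x -9.7..12.2 mid 1.27 top 32.6
```

View pics/fin.png

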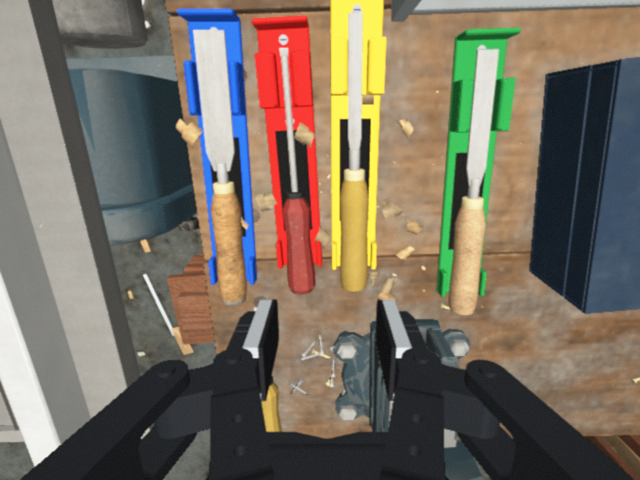

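The final picture shows all four tools in their own holders, blades in the slots at (213,85), (287,75), (355,70) and (483,90). Each is level and within about 3 mm of its place, and the gripper is clear.

```bash
python3 -c "
from bench import ctrl
print(ctrl.hand_in())"
```

```text
the job is handed in; nothing more can be done
None
```

All four tools are in their own holders, flat with blades in the slots and released, and the job is handed in (the system gave no verdict); my last measurements put each within about 3 mm of its place, and the yellow screwdriver and pencil were not touched.

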